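# Charge the glaze mill

## Robot

A 7-joint arm with a two-finger parallel gripper is mounted at the origin on the work surface. World frame = base frame: x ahead of the robot, y to its left, z up, the work surface at z = 0. Lengths are in m, angles in rad, forces in N, time in s.
With the tool pointing down it reaches from about 0.425 to 0.925 m from the base axis. Payload 6.8 kg.
Tool frame: the origin (TCP) lies on the centre line of the jaws, within the pads' length; the fingertips stand bot.finger_overhang ahead of it and the grasp point (between the pads) lies 3 mm ahead of it (bot.finger_overhang is the distance from the TCP to the fingertips, in m); z points along the fingers, y is the direction in which the jaws open and shut (so a half turn about z gives the same grasp; the last joint's range is limited). The gripper opens to 85 mm and grips with 20 to 120 N. Pads are 22 mm wide; open, the fingers measure 114 mm over their backs; the gripper's body (76 mm by 85 mm) begins 54 mm behind the grasp point. The pads swing forward as they close: fully open they stand 13 mm farther back than shut.
Start: joints at [1.133, 0.477, 0.022, 1.555, -0.011, 1.109, -0.083], TCP at [0.219, -0.639, 0.253] pointing down, gripper open.
Joint ranges: [-2.96, 2.96], [-0.34, 2.1], [-1.41, 1.46], [0.24, 2.44], [-1.37, 4.51], [0.17, 1.92], [-2.96, 2.96]. Speed limits (rad/s): [2.39, 2.39, 3.14, 3.14, 3.14, 3.14, 3.14].

## Interface

Orientations are given as a unit quaternion [w, x, y, z].
In Python, from station import bot gives the robot as it stands.
- The arm moves only by the tool drive_tool, never from a script. Its argument "increments" is text: rows parted by semicolons, each of 4 numbers parted by spaces: the shift along the world's x, y, z in m, then the turn about the world's z in rad. In form: tx ty tz spin; .... A call has 1 to 12 rows; each row shifts and turns the commanded pose from where the row before left it; what a row does not reach is not made up. A row lasts 1/12 s, in which the tool goes at most 41.7 mm and 7.16 degrees, less where a joint would pass 70% of its speed; a pose out of reach is approached as far as the arm can. A call is refused whole if a number of a shift passes 0.0417 or a number of a turn 0.125, either way. A call with a gripper value outside its range is refused whole. "grip" is the opening, from 0 (shut) to 1 (fully open), set as the call begins (left out, the last holds). The fingers move at their own pace and stop on an object; "squeeze" is the grip in N (left out, the last holds). Time passes only in rows, so rows that do not move let the fingers close. It gives the time, the measured TCP pose, the force and the opening at its end, in the units of the state.
- bot.get_obs(): the state, without advancing time (a new reading comes with each control period).
- bot.read_camera(name): name is "scene" or "top" or "wrist"; returns the picture (480x640x3 uint8, red, green, blue); there is no depth.
- bot.calibration(name): a dict with "fx", "fy", "cx", "cy" (pixels), "distortion" ([k1, k2, p1, p2, k3] as OpenCV has them; the pictures are not rectified), "camera_from_world" (4x4, takes a point from world to camera coordinates). Camera axes: x right, y down, z forward; pixel columns grow to the right and rows downward; lengths in m; the calibration is good to about 2 mm. A picture is of the moment at which its call begins: read the wrist's pose just before it. calibration takes no time and is no camera call; for the wrist camera it gives the pose at the moment of the call.
- bot.hand_in(): hands the job in, once; it reports no verdict.
The state is a dict: "t": time; "q": joint angles; "joint_vel": joint speeds; "joint_torque": joint torques, N m; "eef_pos": TCP position; "tool_rot": TCP orientation; "contact_force": force on the tool from outside, world axes, zero at the start; "torque": the same for the moment, N m; "gripper_width": opening from 0.0 (shut) to 1.0 (fully open).
Only numpy, scipy, OpenCV 4.12 (cv2) and the standard library are available. Lean on these libraries where they do the work, as an engineer would, in place of code of your own. Each camera call takes 0.05 s, during which the arm holds its last target.

## Task

Charge the glaze mill: put every glaze block from the mat into the steel pot, turn the cap of the clear jar so that the hole that fits the grinding balls (neither the tiny one nor the biggest) stands at the outlet mark, and only then tip the jar by its bar until all its balls are in the pot, and set the jar fully upright again with the cap left as it is. When everything is in the pot, start the mill: press and release, one at a time, the left small key, the right small key and then the big key (left and right as the robot sees them); never touch the middle key, and leave everything else on the bench alone.

Things in the scene. Friction and masses are not known exactly. Their poses are not given: they have to be found in the camera images.
- pot_mouth (a point): Mouth centre of the open steel pot fixed on a grey station, 100 mm above the bench; pot 112 mm inside, 120 outside, floor 79 mm below the rim. Its x axis = the direction in which the jar tips (jar to pot), z up. The jar's hinge lies along y at x = -85 mm, 150 mm above the bench, between two uprights (x -100 to -70, y +/-61 to 71 mm, 165 high). Base plate 15 mm thick, x -223 to +77 mm.
- jar (a joint): Tilt of the clear jar about the hinge: 0 upright on its rest, grows as it tips to the pot, stop at 2.15 rad. Stiff (0.2 N m friction): it stays where left. Upright its axis is 40 mm behind the hinge; it is flat, 92 mm (x) by 31 mm (y), 115 to 206 mm above the bench. Balls roll out only once it is past level (1.57), surest at the stop; one may hang up until the jar is rocked.
- jar_bar (a point): Middle of the jar's round steel tilt bar, 12 mm thick, 100 mm long along y (the hinge direction). Upright: 155 mm behind the hinge, 45 mm above it (195 mm above the bench), 62 mm clear of the cap. As the jar tips it travels over the top towards the pot on an arc of 161 mm radius about the hinge, always above the jar. Axes tilt with the jar.
- dial (a joint): Turn of the round grey cap (94 mm) on the jar, clockwise from above is positive, friction 0.04 N m, stops at 0 and 4.71 rad. A dark upright mark on the jar's wall, on the pot side, is the outlet. At the outlet stands: at 0 nothing (closed), 1.57 the 11 mm hole, 3.14 the 26 mm hole (the one for these balls), 4.71 the 32 mm hole.
- dial_grip (a point): Centre of the black grip bar on the cap's axis: 44 mm along this point's x, 12 mm thick along y, 26 mm tall: its top 12 mm above this point, its underside 14 mm below, then a 10 mm gap over the cap's disc. 233 mm above the bench when the jar is upright. It turns with the cap.
- panel: Grey fixed mill control box 120 (x) x 160 (y) x 40 mm, left or right on the bench, opposite the blocks; origin under its centre, +x away from the robot. Key tops, 58 mm above the bench, at (x, y) mm: left small (-30, +50), middle (-30, 0), right small (-30, -50), big (+26, 0). Small keys 20 mm, big 34 mm across; a collar 8 mm wider ends 6 mm below each top.
- key_left (a joint): Travel of the small key at the left end (+y) of the row as seen by the robot: 0 up, 0.006 m fully down, springs back; starts to move at 1.5 N, fully down at about 5 N.
- key_middle (a joint): Travel of the small key in the middle of the row, not to be used: 0 up, 0.006 m fully down, springs back; starts to move at 1.5 N, fully down at about 5 N.
- key_right (a joint): Travel of the small key at the right end (-y) of the row: 0 up, 0.006 m fully down, springs back; starts to move at 1.5 N, fully down at about 5 N.
- key_big (a joint): Travel of the big key, 34 mm across, behind the row: 0 up, 0.006 m fully down, springs back; starts to move at 1.5 N, fully down at about 5 N.
- ball0_center (a point): Centre of a white ceramic grinding ball, 18 mm diameter, 14 g, at the start inside the jar (may be absent).
- ball1_center (a point): Centre of a white ceramic grinding ball, 18 mm diameter, 14 g, at the start inside the jar (may be absent).
- ball2_center (a point): Centre of a white ceramic grinding ball, 18 mm diameter, 14 g, at the start inside the jar (may be absent).
- ball3_center (a point): Centre of a white ceramic grinding ball, 18 mm diameter, 14 g, at the start inside the jar (may be absent).
- ball4_center (a point): Centre of a white ceramic grinding ball, 18 mm diameter, 14 g, at the start inside the jar (may be absent).
- block0: Terracotta-coloured pressed glaze block, 44 (x) x 28 (y) x 16 (z) mm, about 40 g, lying flat at the start on a black rubber mat (220 x 200 x 3 mm); origin at the centre of its underside (may be absent).
- block1: Terracotta-coloured pressed glaze block, 44 (x) x 28 (y) x 16 (z) mm, about 40 g, lying flat at the start on a black rubber mat (220 x 200 x 3 mm); origin at the centre of its underside (may be absent).
- block2: Terracotta-coloured pressed glaze block, 44 (x) x 28 (y) x 16 (z) mm, about 40 g, lying flat at the start on a black rubber mat (220 x 200 x 3 mm); origin at the centre of its underside (may be absent).
- block3: Terracotta-coloured pressed glaze block, 44 (x) x 28 (y) x 16 (z) mm, about 40 g, lying flat at the start on a black rubber mat (220 x 200 x 3 mm); origin at the centre of its underside (may be absent).
- bowl: Bystander, leave alone: blue ceramic bowl, 90 mm across, 40 mm high; origin under its centre.
- tile: Bystander, leave alone: terracotta tile 70 x 70 x 8 mm; origin under its centre.
- glazejar: Bystander, leave alone: green glass jar 60 mm across, 90 mm high; origin under its centre.
- kilnpost: Bystander, leave alone: pale kiln post, 36 mm across, 60 mm high; origin under its centre.
Mind the look-alikes: they are no part of the job. Leave any blue or purple look-alike of the panel alone.

How it is judged:
By the outcome, as a careful person would: the job done as asked, in the order asked, and still so for the second after the job is handed in, with the robot touching nothing.
Of ball0, ball1, ball2, ball3, ball4 only 3 to 5 are there at a start; the rules pass over those that are not, and their reading is None.
Of block0, block1, block2, block3 only 2 to 4 are there at a start; the rules pass over those that are not, and their reading is None.
At some moment in a run one of block0, block1, block2, block3 may be knocked a few centimetres aside while the robot is not near it.
Once in a run the grip may slacken for a moment while it holds something.
It also fails if it takes over 208 s, if anything falls off the work surface, if the arm or the gripper's body presses on something with over 40 N, if the wrist force passes 120 N, or if a joint passes its speed limit or range.

## Working session

There is one attempt and no reset: what is moved stays moved. The work goes in short steps, Python scripts to look and compute and a tool call to move; the robot and the scene stay as the last step left them, time stands still between calls to the robot, and variables do not carry over. Pictures are saved under pics/ and viewed, and the job is handed in when it is done.

Besides the shell and the picture viewer there is one more tool, called after "Emit:" as name(argument=value, ...) on one line, values as JSON. drive_tool: Moves the arm, as the interface text tells. Its arguments: {"type":"object","properties":{"increments":{"type":"string"},"grip":{"type":"number"},"squeeze":{"type":"number"}},"required":["increments"]}

```bash
ls; mkdir -p pics; cat > h.py <<'E'
import numpy as np, cv2
from station import bot
def snap(n,f):
    im=bot.read_camera(n); cv2.imwrite('pics/'+f+'.png',im[:,:,::-1]); return im
def cal(n):
    c=bot.calibration(n); K=np.array([[c['fx'],0,c['cx']],[0,c['fy'],c['cy']],[0,0,1.]]); return K,np.array(c['distortion'],float),np.array(c['camera_from_world'])
def ray(px,c):
    K,d,T=c
    p=cv2.undistortPoints(np.array(px,float).reshape(-1,1,2),K,d).reshape(-1,2)
    R=T[:3,:3]; o=-R.T@T[:3,3]
    v=np.c_[p,np.ones(len(p))]@R
    return o,v
def onz(px,z,c):
    o,v=ray(px,c); s=(z-o[2])/v[:,2]; return o+v*s[:,None]
def proj(P,c):
    K,d,T=c
    r,_=cv2.Rodrigues(T[:3,:3]); return cv2.projectPoints(np.array(P,float).reshape(-1,1,3),r,T[:3,3],K,d)[0].reshape(-1,2)
def st():
    o=bot.get_obs(); print('t',round(o['t'],2),'pos',np.round(o['eef_pos'],4),'rot',np.round(o['tool_rot'],3),'F',np.round(o['contact_force'],1),'g',round(o['gripper_width'],3),'q',np.round(o['q'],2)); return o
E
python3 - <<'E'
from h import *
st(); print(bot.finger_overhang)
for n in ['scene','top','wrist']:
    snap(n,n+'0'); c=cal(n); print(n,np.round(c[0],1).tolist(),c[1],np.round(c[2],3).tolist())
E
```

```text
pics
t 0.0 pos [ 0.2184 -0.6381  0.2523] rot [-0.001  0.986  0.164 -0.   ] F [-0.7  0.3 -0.5] g 0.995 q [ 1.13  0.48  0.02  1.56 -0.01  1.11 -0.08]
0.022
scene [[485.8, 0.0, 320.5], [0.0, 485.8, 238.2], [0.0, 0.0, 1.0]] [0.0192863 0.        0.        0.        0.       ] [[0.87, 0.494, -0.005, -0.458], [0.388, -0.691, -0.61, -0.03], [-0.305, 0.528, -0.793, 1.435], [0.0, 0.0, 0.0, 1.0]]
top [[455.1, 0.0, 323.0], [0.0, 455.1, 239.2], [0.0, 0.0, 1.0]] [-0.11116619  0.          0.          0.          0.        ] [[-0.008, -1.0, 0.001, 0.053], [-0.997, 0.008, -0.079, 0.493], [0.079, -0.001, -0.997, 1.194], [0.0, 0.0, 0.0, 1.0]]
wrist [[356.1, 0.0, 324.6], [0.0, 356.1, 247.7], [0.0, 0.0, 1.0]] [0.0217755 0.        0.        0.        0.       ] [[0.323, -0.946, -0.001, -0.674], [-0.906, -0.31, 0.288, -0.038], [-0.273, -0.092, -0.958, 0.379], [0.0, 0.0, 0.0, 1.0]]
```

View pics/scene0.png

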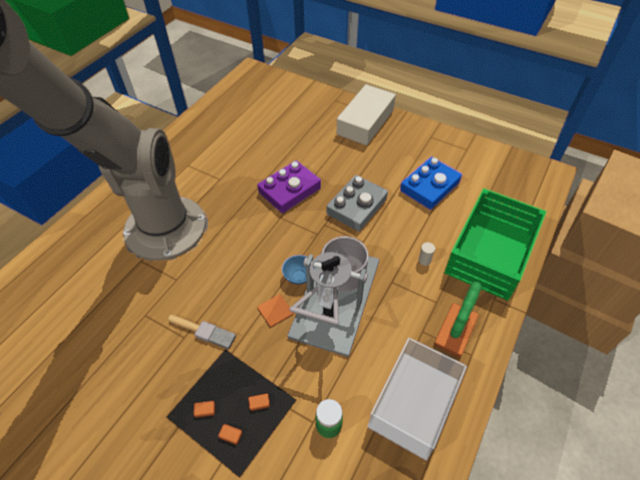

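View pics/top0.png

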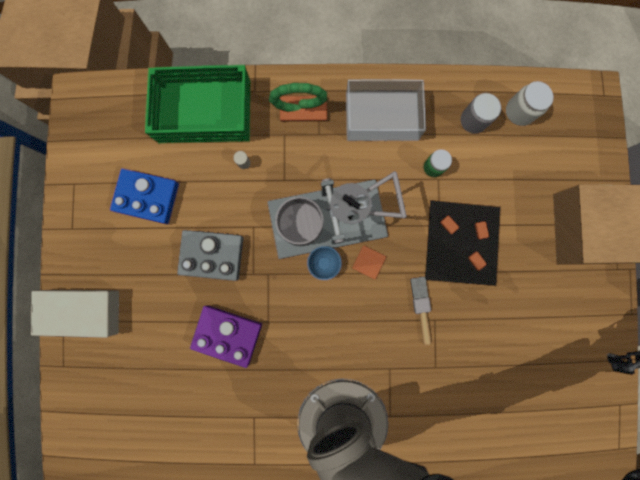

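View pics/wrist0.png

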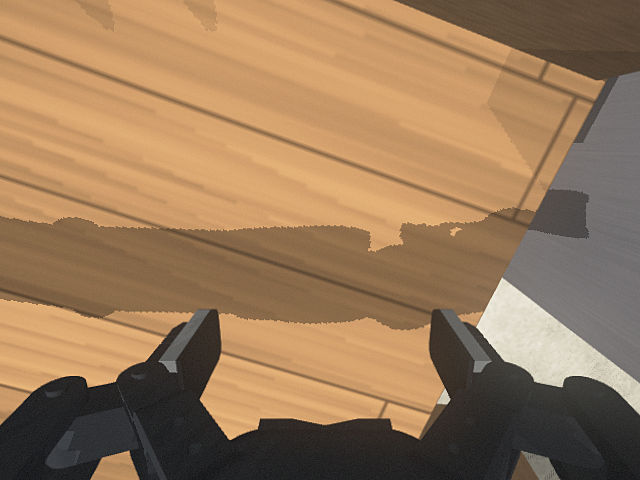

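```bash
python3 - <<'E'
from h import *
im=cv2.imread('pics/top0.png'); c=cal('top')
cv2.imwrite('pics/topcrop.png',cv2.resize(im[150:300,165:415],None,fx=3.2,fy=3.2,interpolation=cv2.INTER_CUBIC))
hsv=cv2.cvtColor(im,cv2.COLOR_BGR2HSV)
m=cv2.inRange(hsv,(0,120,80),(12,255,255)); m[:,:425]=0;m[:,505:]=0;m[:200]=0;m[290:]=0
for k in cv2.findContours(m,0,2)[0]:
    if cv2.contourArea(k)<40: continue
    M=cv2.moments(k);u=(M['m10']/M['m00'],M['m01']/M['m00'])
    b=cv2.boxPoints(cv2.minAreaRect(k)); w=onz(b,.019,c)[:,:2]
    e=[w[1]-w[0],w[2]-w[1]]; L=[np.linalg.norm(x) for x in e]; l=e[int(L[1]>L[0])]
    print(cv2.contourArea(k),np.round(u,1),np.round(onz([u],.017,c)[0],4),'len',np.round(L,3),'ang',np.degrees(np.arctan2(l[1],l[0]))%180)
# purple? grey keys: bright blobs
for nm,px in dict(big=(209,244),l=(187,265),m=(207,267),r=(227,268)).items(): print(nm,np.round(onz([px],.058,c)[0],4))
E
```

```text
169.5 [477.2 260.5] [ 0.433  -0.3669  0.017 ] len [0.032 0.046] ang 36.21606923230104
167.5 [481.7 229.7] [ 0.5163 -0.3822  0.017 ] len [0.032 0.046] ang 10.679771512229166
173.0 [449.5 224.3] [ 0.5315 -0.2935  0.017 ] len [0.031 0.046] ang 44.22712219026849
big [0.4807 0.3449 0.058 ]
l [0.4265 0.4024 0.058 ]
m [0.4211 0.3496 0.058 ]
r [0.4182 0.2973 0.058 ]
```

View pics/topcrop.png

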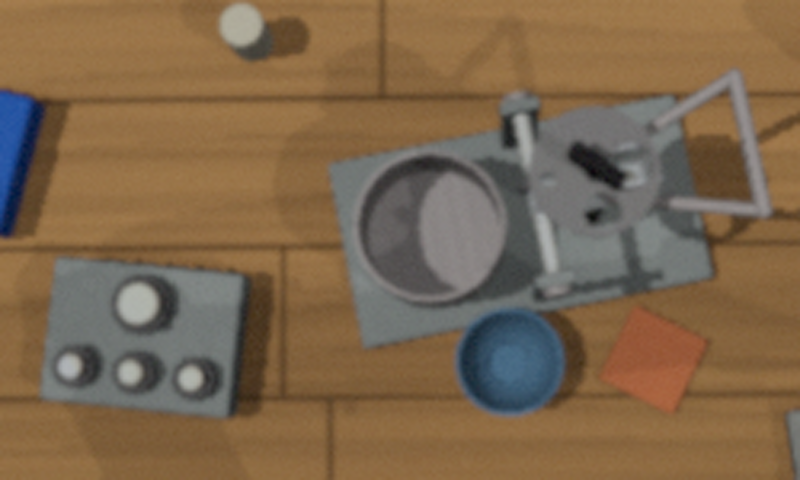

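```bash
python3 - <<'E'
from h import *
c=cal('top')
f=lambda p:(p[0]/3.2+165-.34,p[1]/3.2+150-.34)
for nm,p,z in [('pot',(432,228),.1),('u1',(520,100),.165),('u2',(556,285),.165),('bar1',(737,75),.195),('bar2',(768,213),.195),('grip',(597,166),.245),('cap',(596,172),.206),('g1',(572,150),.245),('g2',(622,183),.245),('baseTL',(331,163),.015),('baseBL',(364,345),.015),('baseBR',(713,275),.015),('big',(139,303),.058),('L',(71,366),.058),('M',(133,372),.058),('R',(193,379),.058)]:
    print(nm,np.round(onz([f(p)],z,c)[0],4))
E
```

```text
pot [0.5338 0.1068 0.1   ]
u1 [0.621  0.0379 0.165 ]
u2 [0.4831 0.0128 0.165 ]
bar1 [ 0.6323 -0.1192  0.195 ]
bar2 [ 0.5313 -0.1391  0.195 ]
grip [ 0.5581 -0.0134  0.245 ]
cap [ 0.5601 -0.0151  0.206 ]
g1 [0.5693 0.0036 0.245 ]
g2 [ 0.5462 -0.0303  0.245 ]
baseTL [0.6    0.1961 0.015 ]
baseBL [0.4462 0.1682 0.015 ]
baseBR [ 0.5024 -0.1244  0.015 ]
big [0.4798 0.3473 0.058 ]
L [0.429  0.4029 0.058 ]
M [0.4239 0.3517 0.058 ]
R [0.418  0.3026 0.058 ]
```

```bash
cat >> h.py <<'E'
def go(x,y,z,jaw=None,o=None):
    # delta to target; jaw = jaw axis angle deg (mod 180)
    o=o or bot.get_obs(); p=np.array(o['eef_pos']); w,a,b,cc=o['tool_rot']
    ty=np.array([2*(a*b-w*cc),1-2*(a*a+cc*cc)]); cur=np.degrees(np.arctan2(ty[1],ty[0]))
    d=np.array([x,y,z])-p
    s=''
    if jaw is not None:
        e=(jaw-cur+90)%180-90; s='spin %.3f rad (cur %.1f deg)'%(np.radians(e),cur)
    print('delta',np.round(d,4),'dist %.3f rows>=%.1f'%(np.linalg.norm(d),np.linalg.norm(d)/.0417),s)
E
python3 - <<'E'
from h import *
c=cal('wrist'); o=bot.get_obs(); R=c[2][:3,:3]; cp=-R.T@c[2][:3,3]
print(cp-o['eef_pos'])
go(.47,-.34,.3,130)
E
```

```text
[0.06877819 0.02343512 0.12085033]
delta [0.2515 0.2982 0.0474] dist 0.393 rows>=9.4 spin 0.368 rad (cur -71.1 deg)
```

Emit:
drive_tool(increments="0.02 0.025 0.004 0;0.02 0.025 0.004 0;0.02 0.025 0.004 0;0.02 0.025 0.004 0;0.02 0.025 0.004 0;0.02 0.025 0.004 0;0.02 0.025 0.004 0;0.02 0.025 0.004 0;0.02 0.025 0.004 0;0.02 0.025 0.004 0;0.02 0.025 0.004 0;0.02 0.025 0.004 0")

```text
t: 1.15
eef_pos: [0.4592, -0.3372, 0.3014]
tool_rot: [-0.0, 0.986, 0.164, -0.0]
contact_force: [0.8, -0.2, -0.4]
gripper_width: 1.004
```

```bash
cat >> h.py <<'E'
def blocks(f,n='wrist',z=.019):
    im=cv2.cvtColor(snap(n,f),cv2.COLOR_RGB2BGR); c=cal(n)
    hsv=cv2.cvtColor(im,cv2.COLOR_BGR2HSV)
    m=cv2.inRange(hsv,(0,130,60),(13,255,255))
    for k in cv2.findContours(m,0,2)[0]:
        if cv2.contourArea(k)<60: continue
        b=cv2.boxPoints(cv2.minAreaRect(k)); w=onz(b,z,c)[:,:2]
        e=[w[1]-w[0],w[2]-w[1]]; L=[np.linalg.norm(x) for x in e]; l=e[int(L[1]>L[0])]
        print(np.round(b.mean(0)),'ctr',np.round(w.mean(0),4),'len',np.round(L,3),'long ang %.1f'%(np.degrees(np.arctan2(l[1],l[0]))%180))
E
python3 - <<'E'
from h import *
st();blocks('w1')
E
```

```text
t 1.15 pos [ 0.4592 -0.3372  0.3014] rot [-0.     0.986  0.164 -0.   ] F [ 0.8 -0.2 -0.4] g 1.004 q [ 0.64  0.27 -0.14  1.75  0.04  1.13 -0.75]
[341. 233.] ctr [ 0.4428 -0.3586] len [0.028 0.048] long ang 37.8
[380. 169.] ctr [ 0.5256 -0.3735] len [0.046 0.03 ] long ang 9.7
[114. 145.] ctr [ 0.4518 -0.0922] len [0.048 0.093] long ang 18.5
[308. 128.] ctr [ 0.5404 -0.2844] len [0.028 0.048] long ang 42.2
```

View pics/w1.png

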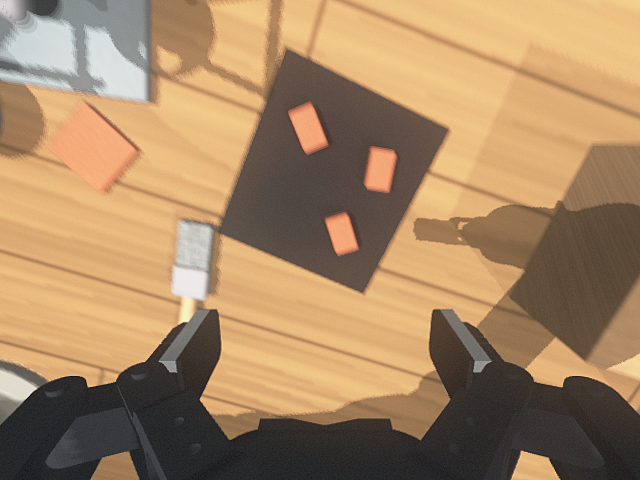

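```bash
python3 - <<'E'
from h import *
st();blocks('w2')
blocks('t2','top')
st()
E
```

```text
t 1.2 pos [ 0.4647 -0.3305  0.3023] rot [-0.001  0.986  0.169  0.002] F [4.7 5.8 0.7] g 1.001 q [ 0.63  0.27 -0.14  1.75  0.04  1.13 -0.76]
[347. 242.] ctr [ 0.4329 -0.3707] len [0.027 0.046] long ang 37.0
[385. 180.] ctr [ 0.5148 -0.3861] len [0.044 0.029] long ang 9.5
[315. 139.] ctr [ 0.5302 -0.2981] len [0.027 0.043] long ang 42.4
[102. 157.] ctr [ 0.4337 -0.0857] len [0.067 0.069] long ang 65.4
[477. 260.] ctr [ 0.4332 -0.3661] len [0.034 0.049] long ang 36.2
[369. 262.] ctr [ 0.4321 -0.0732] len [0.072 0.074] long ang 62.9
[482. 230.] ctr [ 0.5157 -0.3815] len [0.034 0.048] long ang 9.4
[450. 224.] ctr [ 0.5322 -0.293 ] len [0.033 0.048] long ang 44.2
[304. 115.] ctr [0.8377 0.0973] len [0.14  0.049] long ang 98.8
[297.  98.] ctr [0.8849 0.1174] len [0.094 0.02 ] long ang 89.3
t 1.3 pos [ 0.4607 -0.3357  0.3015] rot [-0.     0.986  0.167  0.001] F [ 0.1 -1.4  0.5] g 0.998 q [ 0.63  0.27 -0.14  1.75  0.04  1.13 -0.75]
```

Emit:
drive_tool(increments="-0.007 -0.008 -0.025 0.08;-0.007 -0.008 -0.025 0.08;-0.007 -0.008 -0.025 0.08;-0.007 -0.008 -0.025 0.07;0 0 0 0;0 0 0 0;0 0 0 0;0 0 0 0", grip=0.7)

```text
t: 1.97
eef_pos: [0.432, -0.3709, 0.2032]
tool_rot: [0.001, 0.949, 0.314, 0.001]
contact_force: [0.2, 0.4, 0.3]
gripper_width: 0.7
```

```bash
python3 - <<'E'
from h import *
st();blocks('w3');go(.433,-.368,.028,127)
E
```

```text
t 1.97 pos [ 0.432  -0.3709  0.2032] rot [0.001 0.949 0.314 0.001] F [0.2 0.4 0.3] g 0.7 q [ 0.73  0.36 -0.17  1.86  0.07  0.92 -0.4 ]
[324. 224.] ctr [ 0.434  -0.3685] len [0.027 0.044] long ang 37.3
[397. 157.] ctr [ 0.5159 -0.3835] len [0.043 0.029] long ang 9.4
[323.  70.] ctr [ 0.5313 -0.2963] len [0.026 0.045] long ang 41.7
[44. 38.] ctr [ 0.4231 -0.1167] len [0.071 0.017] long ang 163.3
delta [ 0.001   0.0027 -0.1751] dist 0.175 rows>=4.2 spin 0.006 rad (cur -53.4 deg)
```

View pics/w3.png

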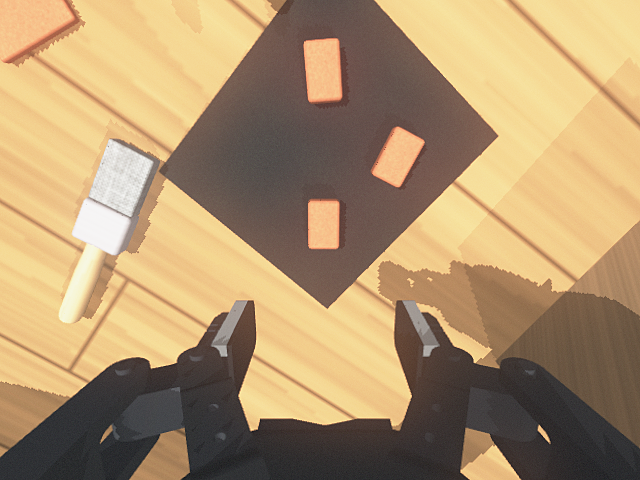

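Emit:
drive_tool(increments="0.002 0.003 -0.035 0;0 0 -0.035 0;0 0 -0.035 0;0 0 -0.035 0;0 0 -0.02 0;0 0 -0.015 0;0 0 0 0;0 0 0 0")

```text
t: 2.68
eef_pos: [0.4334, -0.3675, 0.0268]
tool_rot: [0.0, 0.949, 0.315, 0.0]
contact_force: [-0.0, -0.0, 0.2]
gripper_width: 0.701
```

Emit:
drive_tool(increments="0 0 0 0;0 0 0 0;0 0 0 0;0 0 0 0;0 0 0 0;0 0 0 0", grip=0, squeeze=40)

```text
t: 3.18
eef_pos: [0.4337, -0.3684, 0.0281]
tool_rot: [0.001, 0.949, 0.314, 0.001]
contact_force: [-0.9, 0.7, 6.1]
gripper_width: 0.314
```

Emit:
drive_tool(increments="0 0 0.03 0;0 0 0.04 0;0 0 0.04 0;0 0 0.04 0;0 0 0.04 0;0 0 0.04 0;0 0 0.04 0;0 0 0.012 0;0 0 0 0")

```text
t: 3.93
eef_pos: [0.4343, -0.3688, 0.3139]
tool_rot: [0.004, 0.949, 0.314, 0.003]
contact_force: [-0.4, 0.6, -0.6]
gripper_width: 0.314
```

Emit:
drive_tool(increments="0.008 0.039 0 0.1;0.008 0.039 0 0.1;0.008 0.039 0 0.1;0.008 0.039 0 0.1;0.008 0.039 0 0.1;0.008 0.039 0 0.1;0.008 0.039 0 0.1;0.008 0.039 0 0.1;0.008 0.039 0 0.1;0.008 0.039 0 0.1;0.008 0.039 0 0.1;0.008 0.039 0 0.03")

```text
t: 4.93
eef_pos: [0.5279, 0.1019, 0.3074]
tool_rot: [-0.0, 0.632, 0.775, -0.001]
contact_force: [0.6, -0.8, -1.0]
gripper_width: 0.314
```

```bash
python3 - <<'E'
from h import *
st();snap('wrist','w4');snap('scene','s4');go(.534,.107,.09,11.5)
E
```

```text
t 4.93 pos [0.5279 0.1019 0.3074] rot [-0.     0.632  0.775 -0.001] F [ 0.6 -0.8 -1. ] g 0.314 q [ 0.21  0.26 -0.62  1.78  0.16  1.15 -0.25]
delta [ 0.0063 -0.0012 -0.2177] dist 0.218 rows>=5.2 spin -0.010 rad (cur 12.1 deg)
```

View pics/w4.png

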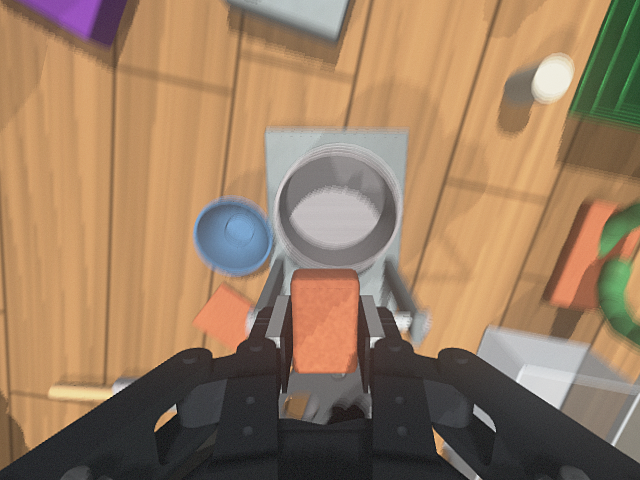

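Emit:
drive_tool(increments="0 0 -0.03 0;0 0 -0.03 0;0 0 0 0;0 0 0 0;0 0 0 0;0 0 0 0")

```text
t: 5.53
eef_pos: [0.5295, 0.1005, 0.25]
tool_rot: [0.001, 0.634, 0.774, 0.001]
contact_force: [-0.0, 0.7, 0.0]
gripper_width: 0.317
```

```bash
python3 - <<'E'
from h import *
st();snap('wrist','w5');go(.534,.107,.09,11.5)
E
```

```text
t 5.53 pos [0.5295 0.1005 0.25  ] rot [0.001 0.634 0.774 0.001] F [-0.   0.7  0. ] g 0.317 q [ 0.2   0.32 -0.61  1.85  0.21  1.03 -0.29]
delta [ 0.0045  0.0065 -0.16  ] dist 0.160 rows>=3.8 spin 0.002 rad (cur 11.4 deg)
```

View pics/w5.png

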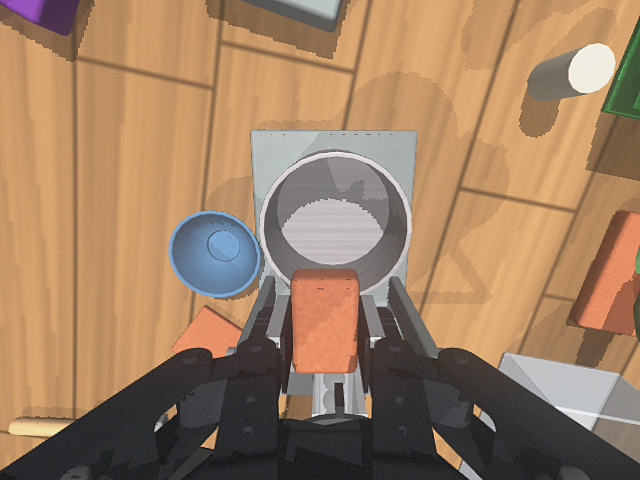

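```bash
python3 - <<'E'
from h import *
c=cal('wrist'); P=onz([(261,222),(411,220),(336,151),(285,172),(388,172)],.1,c)[:,:2]
A=np.c_[2*P,np.ones(5)];s=np.linalg.lstsq(A,(P**2).sum(1),rcond=None)[0];print(s[:2],np.sqrt(s[2]+s[:2]@s[:2]))
E
```

```text
[0.53665717 0.108997  ] 0.05850429470347324
```

Emit:
drive_tool(increments="0.006 0.008 -0.035 0;0 0 -0.035 0;0 0 -0.035 0;0 0 -0.035 0;0 0 -0.02 0;0 0 0 0;0 0 0 0")

```text
t: 6.17
eef_pos: [0.5349, 0.1085, 0.0888]
tool_rot: [-0.0, 0.633, 0.774, -0.0]
contact_force: [-0.1, -0.4, 0.3]
gripper_width: 0.319
```

Emit:
drive_tool(increments="0 0 0 0;0 0 0 0;0 0 0 0;0 0 0 0", grip=0.55)

```text
t: 6.5
eef_pos: [0.5356, 0.1085, 0.0898]
tool_rot: [0.001, 0.633, 0.774, 0.001]
contact_force: [0.4, 0.6, 0.6]
gripper_width: 0.554
```

Emit:
drive_tool(increments="0 0 0.03 0;0 0 0.04 0;0 0 0.04 0;0 0 0.04 0;0 0 0.04 0;0 0 0.03 0")

```text
t: 7.0
eef_pos: [0.535, 0.1089, 0.3127]
tool_rot: [0.001, 0.633, 0.774, 0.002]
contact_force: [1.2, 0.4, -1.0]
gripper_width: 0.548
```

```bash
python3 - <<'E'
from h import *
st();snap('wrist','w6');blocks('t6','top');go(.516,-.383,.3,99.5)
E
```

```text
t 7.0 pos [0.535  0.1089 0.3127] rot [0.001 0.633 0.774 0.002] F [ 1.2  0.4 -1. ] g 0.548 q [ 0.21  0.27 -0.63  1.76  0.17  1.16 -0.27]
[369. 262.] ctr [ 0.4326 -0.0721] len [0.069 0.072] long ang 62.9
[482. 230.] ctr [ 0.5157 -0.3812] len [0.034 0.048] long ang 9.4
[450. 224.] ctr [ 0.5315 -0.2935] len [0.03  0.045] long ang 37.7
[305. 115.] ctr [0.8378 0.0961] len [0.142 0.051] long ang 99.7
[297.  99.] ctr [0.8834 0.1174] len [0.094 0.023] long ang 89.3
delta [-0.0212 -0.4927 -0.015 ] dist 0.493 rows>=11.8 spin 1.538 rad (cur 11.4 deg)
```

View pics/w6.png

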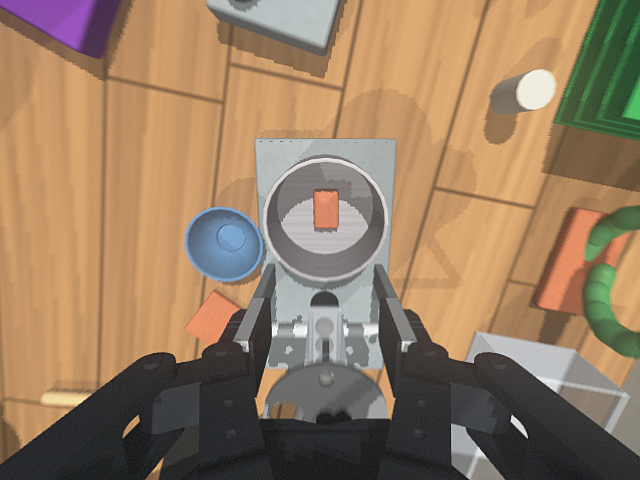

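Emit:
drive_tool(increments="-0.002 -0.04 0 -0.12;-0.002 -0.04 0 -0.12;-0.002 -0.04 0 -0.12;-0.002 -0.04 0 -0.12;-0.002 -0.04 0 -0.12;-0.002 -0.04 0 -0.12;-0.002 -0.04 0 -0.12;-0.002 -0.04 0 -0.12;-0.002 -0.04 0 -0.12;-0.002 -0.04 0 -0.12;-0.002 -0.04 0 -0.12;0 -0.04 0 -0.12", grip=0.7)

```text
t: 8.1
eef_pos: [0.5116, -0.3735, 0.3083]
tool_rot: [0.0, 0.987, 0.161, -0.0]
contact_force: [0.9, -0.4, -0.4]
gripper_width: 0.702
```

Emit:
drive_tool(increments="0 -0.01 -0.03 -0.1;0 0 -0.03 -0.06;0 0 -0.03 0;0 0 -0.01 0;0 0 0 0;0 0 0 0;0 0 0 0;0 0 0 0")

```text
t: 8.77
eef_pos: [0.5138, -0.3821, 0.2107]
tool_rot: [0.001, 0.996, 0.085, 0.002]
contact_force: [0.1, 0.1, 0.1]
gripper_width: 0.697
```

```bash
python3 - <<'E'
from h import *
st();blocks('w7');go(.516,-.383,.028,99.5)
E
```

```text
t 8.77 pos [ 0.5138 -0.3821  0.2107] rot [0.001 0.996 0.085 0.002] F [0.1 0.1 0.1] g 0.697 q [ 0.63  0.46 -0.12  1.68  0.06  1.   -0.91]
[ 22. 258.] ctr [ 0.4369 -0.1175] len [0.034 0.075] long ang 1.3
[327. 222.] ctr [ 0.5174 -0.3841] len [0.045 0.026] long ang 9.1
[231. 188.] ctr [ 0.5324 -0.2967] len [0.03  0.043] long ang 41.1
delta [ 0.0024 -0.0009 -0.1824] dist 0.182 rows>=4.4 spin -0.004 rad (cur -80.3 deg)
```

Emit:
drive_tool(increments="0.003 -0.001 -0.04 0;0 0 -0.04 0;0 0 -0.04 0;0 0 -0.03 0;0 0 -0.02 0;0 0 -0.012 0;0 0 0 0;0 0 0 0")

```text
t: 9.48
eef_pos: [0.5163, -0.383, 0.0272]
tool_rot: [0.0, 0.996, 0.085, 0.0]
contact_force: [0.7, 0.1, 0.2]
gripper_width: 0.697
```

Emit:
drive_tool(increments="0 0 0 0;0 0 0 0;0 0 0 0;0 0 0 0;0 0 0 0;0 0 0 0", grip=0)

```text
t: 9.98
eef_pos: [0.5168, -0.3835, 0.0284]
tool_rot: [0.001, 0.996, 0.085, 0.001]
contact_force: [-0.7, -0.4, 7.8]
gripper_width: 0.319
```

Emit:
drive_tool(increments="0 0 0.03 0;0 0 0.04 0;0 0 0.04 0;0 0 0.04 0;0 0 0.04 0;0 0 0.04 0;0 0 0.04 0;0 0 0.012 0;0 0 0 0")

```text
t: 10.73
eef_pos: [0.5173, -0.3837, 0.3141]
tool_rot: [0.003, 0.996, 0.085, 0.004]
contact_force: [-0.2, 0.1, -0.6]
gripper_width: 0.312
```

```bash
python3 - <<'E'
from h import *
st();go(.5355,.108,.28,11.5)
E
```

```text
t 10.73 pos [ 0.5173 -0.3837  0.3141] rot [0.003 0.996 0.085 0.004] F [-0.2  0.1 -0.6] g 0.312 q [ 0.63  0.38 -0.12  1.56  0.05  1.19 -0.9 ]
delta [ 0.0182  0.4917 -0.0341] dist 0.493 rows>=11.8 spin -1.540 rad (cur -80.3 deg)
```

Emit:
drive_tool(increments="0.002 0.04 0 0.12;0.002 0.04 0 0.12;0.002 0.04 0 0.12;0.002 0.04 0 0.12;0.002 0.04 0 0.12;0.002 0.04 0 0.12;0.002 0.04 0 0.12;0.002 0.04 0 0.12;0.002 0.04 0 0.12;0 0.04 0 0.12;0 0.04 0 0.12;0 0.04 0 0.12")

```text
t: 11.73
eef_pos: [0.5324, 0.0989, 0.3072]
tool_rot: [-0.0, 0.691, 0.723, -0.001]
contact_force: [1.0, 0.3, -1.0]
gripper_width: 0.314
```

Emit:
drive_tool(increments="0 0.011 -0.03 0.1;0 0 -0.03 0.06;0 0 0 0;0 0 0 0;0 0 0 0")

```text
t: 12.15
eef_pos: [0.534, 0.1076, 0.249]
tool_rot: [0.0, 0.635, 0.773, 0.0]
contact_force: [-0.9, -0.5, 0.1]
gripper_width: 0.316
```

```bash
python3 - <<'E'
from h import *
st();snap('wrist','w8');go(.5355,.108,.09,11.5)
E
```

```text
t 12.15 pos [0.534  0.1076 0.249 ] rot [0.    0.635 0.773 0.   ] F [-0.9 -0.5  0.1] g 0.316 q [ 0.19  0.33 -0.61  1.84  0.22  1.04 -0.32]
delta [ 0.001   0.0002 -0.1596] dist 0.160 rows>=3.8 spin 0.005 rad (cur 11.2 deg)
```

View pics/w8.png

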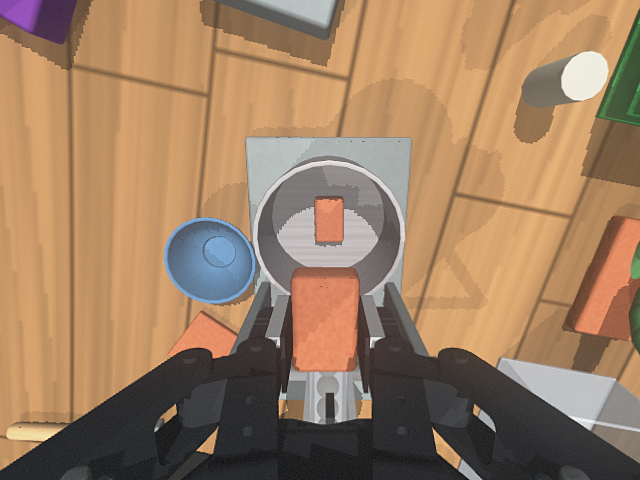

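Emit:
drive_tool(increments="0.001 0 -0.035 0;0 0 -0.035 0;0 0 -0.035 0;0 0 -0.035 0;0 0 -0.018 0;0 0 0 0;0 0 0 0")

```text
t: 12.78
eef_pos: [0.5354, 0.1081, 0.0912]
tool_rot: [0.0, 0.634, 0.773, 0.0]
contact_force: [-0.6, 0.0, -0.0]
gripper_width: 0.313
```

Emit:
drive_tool(increments="0 0 0 0;0 0 0 0;0 0 0 0;0 0 0 0", grip=0.55)

```text
t: 13.12
eef_pos: [0.5355, 0.1085, 0.0917]
tool_rot: [0.001, 0.634, 0.774, 0.001]
contact_force: [0.5, 0.3, -0.2]
gripper_width: 0.552
```

Emit:
drive_tool(increments="0 0 0.03 0;0 0 0.04 0;0 0 0.04 0;0 0 0.04 0;0 0 0.04 0;0 0 0.03 0")

```text
t: 13.62
eef_pos: [0.535, 0.1089, 0.3147]
tool_rot: [0.001, 0.633, 0.774, 0.002]
contact_force: [1.4, 0.4, 0.0]
gripper_width: 0.543
```

```bash
python3 - <<'E'
from h import *
st();snap('wrist','w9');blocks('t9','top');go(.532,-.296,.3,131.5)
E
```

```text
t 13.62 pos [0.535  0.1089 0.3147] rot [0.001 0.633 0.774 0.002] F [1.4 0.4 0. ] g 0.543 q [ 0.21  0.27 -0.64  1.76  0.17  1.16 -0.27]
[369. 262.] ctr [ 0.4329 -0.0729] len [0.068 0.073] long ang 62.9
[450. 224.] ctr [ 0.5315 -0.2937] len [0.029 0.046] long ang 44.2
[305. 115.] ctr [0.8368 0.0964] len [0.141 0.053] long ang 99.7
[298.  98.] ctr [0.8849 0.116 ] len [0.097 0.02 ] long ang 89.3
delta [-0.0052 -0.4057 -0.0169] dist 0.406 rows>=9.7 spin -1.045 rad (cur 11.4 deg)
```

View pics/w9.png

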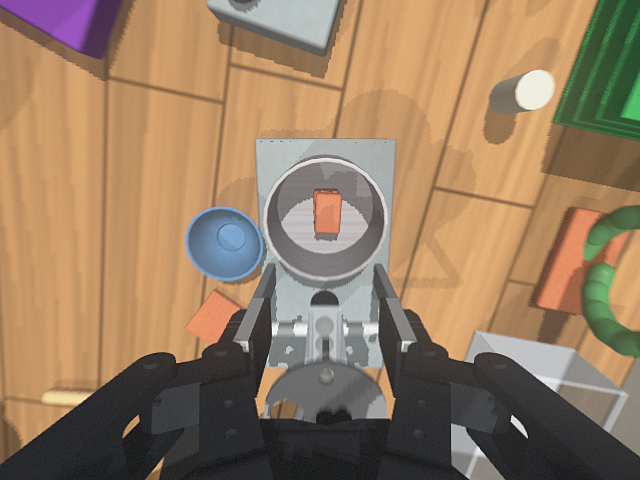

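Emit:
drive_tool(increments="0 -0.037 0 -0.095;0 -0.037 0 -0.095;0 -0.037 0 -0.095;0 -0.037 0 -0.095;0 -0.037 0 -0.095;0 -0.037 0 -0.095;0 -0.037 0 -0.095;0 -0.037 0 -0.095;0 -0.037 0 -0.095;0 -0.037 0 -0.095;-0.003 -0.034 0 -0.095;0 0 0 0", grip=0.7)

```text
t: 14.72
eef_pos: [0.5287, -0.3045, 0.3096]
tool_rot: [0.002, 0.938, 0.347, -0.002]
contact_force: [-0.4, -0.9, -0.2]
gripper_width: 0.7
```

Emit:
drive_tool(increments="0 0 -0.03 0;0 0 -0.03 0;0 0 -0.03 0;0 0 -0.01 0;0 0 0 0;0 0 0 0;0 0 0 0;0 0 0 0")

```text
t: 15.38
eef_pos: [0.5328, -0.296, 0.2125]
tool_rot: [0.001, 0.935, 0.355, 0.001]
contact_force: [-0.8, -0.2, -0.2]
gripper_width: 0.7
```

```bash
python3 - <<'E'
from h import *
st();blocks('w10');go(.532,-.296,.028,131.5)
E
```

```text
t 15.38 pos [ 0.5328 -0.296   0.2125] rot [0.001 0.935 0.355 0.001] F [-0.8 -0.2 -0.2] g 0.7 q [ 0.6   0.42 -0.25  1.75  0.12  0.98 -0.55]
[323. 224.] ctr [ 0.5322 -0.2949] len [0.027 0.044] long ang 42.1
[ 87. 145.] ctr [ 0.4505 -0.1025] len [0.092 0.048] long ang 18.5
delta [-0.0006  0.     -0.1843] dist 0.184 rows>=4.4 spin -0.000 rad (cur -48.5 deg)
```

Emit:
drive_tool(increments="0 0.001 -0.04 0;0 0 -0.04 0;0 0 -0.04 0;0 0 -0.03 0;0 0 -0.02 0;0 0 -0.013 0;0 0 0 0;0 0 0 0")

```text
t: 16.1
eef_pos: [0.5323, -0.2949, 0.028]
tool_rot: [0.0, 0.935, 0.355, 0.0]
contact_force: [0.8, 0.1, 0.2]
gripper_width: 0.701
```

Emit:
drive_tool(increments="0 0 0 0;0 0 0 0;0 0 0 0;0 0 0 0;0 0 0 0;0 0 0 0", grip=0)

```text
t: 16.6
eef_pos: [0.5329, -0.2953, 0.0293]
tool_rot: [0.001, 0.935, 0.354, 0.001]
contact_force: [-0.3, 0.3, 5.9]
gripper_width: 0.314
```

Emit:
drive_tool(increments="0 0 0.03 0;0 0 0.04 0;0 0 0.04 0;0 0 0.04 0;0 0 0.04 0;0 0 0.04 0;0 0 0.04 0;0 0 0.012 0;0 0 0 0")

```text
t: 17.35
eef_pos: [0.5335, -0.2954, 0.3149]
tool_rot: [0.004, 0.935, 0.354, 0.003]
contact_force: [0.2, -1.2, -0.6]
gripper_width: 0.314
```

```bash
python3 - <<'E'
from h import *
st();go(.5625,.1135,.3,11.5)
E
```

```text
t 17.35 pos [ 0.5335 -0.2954  0.3149] rot [0.004 0.935 0.354 0.003] F [ 0.2 -1.2 -0.6] g 0.314 q [ 0.61  0.33 -0.27  1.64  0.09  1.18 -0.52]
delta [ 0.029   0.4089 -0.0149] dist 0.410 rows>=9.8 spin 1.047 rad (cur -48.5 deg)
```

Emit:
drive_tool(increments="0.003 0.037 0 0.095;0.003 0.037 0 0.095;0.003 0.037 0 0.095;0.003 0.037 0 0.095;0.003 0.037 0 0.095;0.003 0.037 0 0.095;0.003 0.037 0 0.095;0.003 0.037 0 0.095;0.003 0.037 0 0.095;0.002 0.037 0 0.095;0 0.038 0 0.095;0 0 0 0")

```text
t: 18.35
eef_pos: [0.5584, 0.1228, 0.3087]
tool_rot: [-0.002, 0.627, 0.779, 0.002]
contact_force: [0.0, 1.4, -0.1]
gripper_width: 0.313
```

Emit:
drive_tool(increments="0 0 -0.04 0;0 0 -0.04 0;0 0 -0.04 0;0 0 -0.04 0;0 0 -0.026 0;0 0 0 0;0 0 0 0;0 0 0 0")

```text
t: 19.02
eef_pos: [0.5613, 0.1138, 0.1246]
tool_rot: [0.0, 0.633, 0.774, 0.001]
contact_force: [0.9, 0.0, 0.1]
gripper_width: 0.314
```

```bash
python3 - <<'E'
from h import *
st();go(.5625,.1135,.127,11.5)
E
```

```text
t 19.02 pos [0.5613 0.1138 0.1246] rot [0.    0.633 0.774 0.001] F [0.9 0.  0.1] g 0.314 q [ 0.12  0.53 -0.56  1.89  0.37  0.83 -0.43]
delta [ 0.0012 -0.0003  0.0024] dist 0.003 rows>=0.1 spin 0.002 rad (cur 11.4 deg)
```

Emit:
drive_tool(increments="0 0 0 0;0 0 0 0;0 0 0 0;0 0 0 0", grip=0.45)

```text
t: 19.35
eef_pos: [0.5612, 0.1134, 0.1244]
tool_rot: [0.001, 0.633, 0.774, 0.001]
contact_force: [-0.4, 0.5, 0.4]
gripper_width: 0.45
```

Emit:
drive_tool(increments="0 0 0.03 0;0 0 0.04 0;0 0 0.04 0;0 0 0.04 0;0 0 0.04 0;0 0 0 0;0 0 0 0")

```text
t: 19.93
eef_pos: [0.5618, 0.114, 0.3166]
tool_rot: [0.002, 0.633, 0.774, 0.002]
contact_force: [0.4, 0.1, -1.4]
gripper_width: 0.452
```

```bash
python3 - <<'E'
from h import *
st();snap('wrist','w11');blocks('t11','top')
E
```

```text
t 19.93 pos [0.5618 0.114  0.3166] rot [0.002 0.633 0.774 0.002] F [ 0.4  0.1 -1.4] g 0.452 q [ 0.2   0.32 -0.63  1.7   0.2   1.19 -0.29]
[375. 257.] ctr [ 0.4449 -0.0891] len [0.034 0.056] long ang 60.8
[310. 115.] ctr [0.836  0.0816] len [0.107 0.05 ] long ang 105.2
[297.  98.] ctr [0.8849 0.1174] len [0.094 0.02 ] long ang 89.3
```

View pics/w11.png

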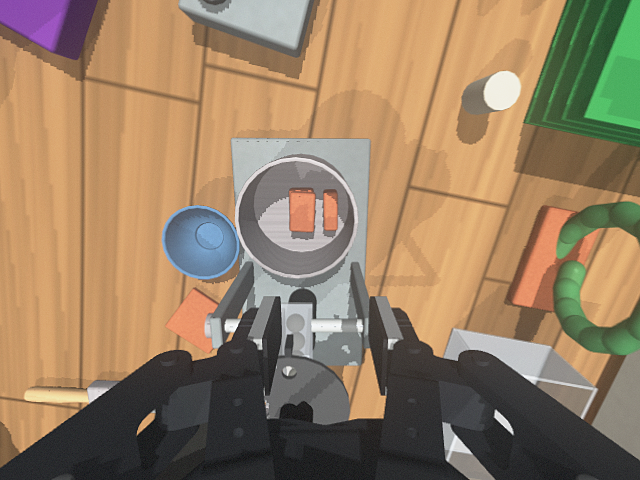

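View pics/t11.png

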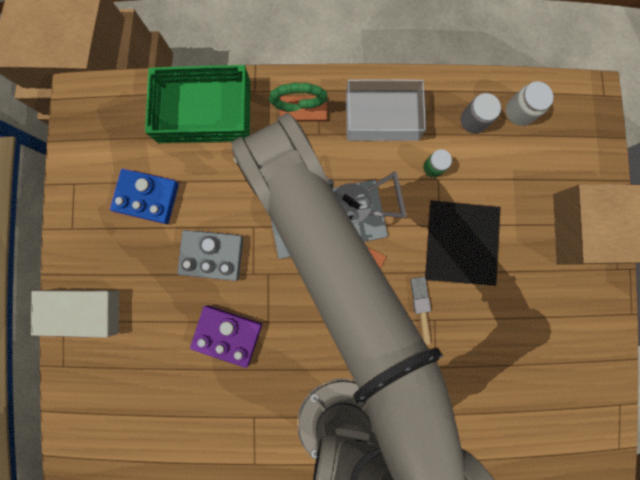

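Emit:
drive_tool(increments="0 -0.03 0.02 0;0 -0.03 0.02 0;0 -0.03 0.02 0;0 -0.03 0.02 0;0 -0.008 0.014 0;0 0 0 0;0 0 0 0;0 0 0 0;0 0 0 0;0 0 0 0")

```text
t: 20.87
eef_pos: [0.5601, -0.0133, 0.4059]
tool_rot: [-0.001, 0.632, 0.775, -0.001]
contact_force: [0.0, 0.2, -0.9]
gripper_width: 0.448
```

```bash
python3 - <<'E'
from h import *
st();im=snap('wrist','w12');cv2.imwrite('pics/w12c.png',cv2.resize(im[100:340,180:460,::-1],None,fx=2.5,fy=2.5,interpolation=cv2.INTER_CUBIC))
snap('scene','s12')
E
```

```text
t 20.87 pos [ 0.5601 -0.0133  0.4059] rot [-0.001  0.632  0.775 -0.001] F [ 0.   0.2 -0.9] g 0.448 q [ 0.4   0.23 -0.59  1.59  0.13  1.36 -0.  ]
```

View pics/w12c.png

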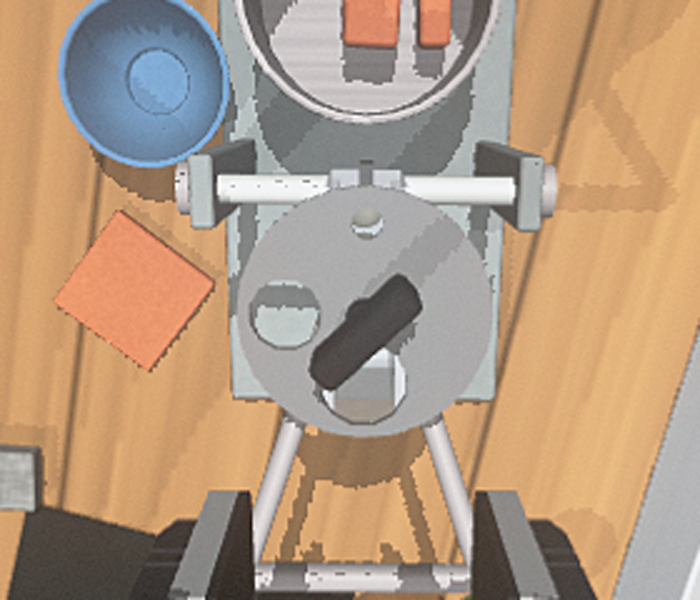

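```bash
python3 - <<'E'
from h import *
c=cal('wrist')
f=lambda p:((p[0]+.5)/2.5+180-.5,(p[1]+.5)/2.5+100-.5)
Z=.209
P=onz([f(p) for p in [(238,311),(495,311),(275,225),(460,225),(270,395),(465,395),(367,437)]],Z,c)[:,:2]
A=np.c_[2*P,np.ones(len(P))];s=np.linalg.lstsq(A,(P**2).sum(1),rcond=None)[0];ctr=s[:2];print('cap',ctr,np.sqrt(s[2]+ctr@ctr))
for nm,p in dict(small=(366,222),left=(285,314),big=(364,386)).items():
    w=onz([f(p)],Z,c)[0,:2]-ctr; print(nm,np.linalg.norm(w),np.degrees(np.arctan2(w[1],w[0])))
# bar edges
g=onz([f(p) for p in [(318,372),(412,292)]],.245,c)[:,:2]; d=g[1]-g[0]; print('grip',g.mean(0),np.linalg.norm(d),np.degrees(np.arctan2(d[1],d[0])))
u=onz([f(p) for p in [(205,190),(530,190)]],.165,c)[:,:2]; d=u[0]-u[1]; print('upr',u.mean(0),np.linalg.norm(d),np.degrees(np.arctan2(d[1],d[0])))
h=onz([f(p) for p in [(180,188),(553,188)]],.15,c)[:,:2]; d=h[0]-h[1]; print('hinge',h.mean(0),np.linalg.norm(d),np.degrees(np.arctan2(d[1],d[0])))
b=onz([f(p) for p in [(255,578),(470,575)]],.195,c)[:,:2]; d=b[0]-b[1]; print('bar',b.mean(0),np.linalg.norm(d),np.degrees(np.arctan2(d[1],d[0])))
E
```

```text
cap [ 0.56166641 -0.01585547] 0.04715785477788923
small 0.034837250155710625 102.1426855730998
left 0.030088464798574847 -171.04694656341107
big 0.026410894785352343 -80.90559009587231
grip [ 0.55994776 -0.01261238] 0.040889446266012444 52.75175803238357
upr [0.55367081 0.02523374] 0.13004299936896266 -168.5383303847417
hinge [0.55345774 0.02457772] 0.1552916656416506 -168.5378350331114
bar [ 0.58279385 -0.12849153] 0.0899983418780169 -167.6317175462053
```

Emit:
drive_tool(increments="0 0 -0.015 -0.118;0 0 -0.015 -0.118;0 0 -0.015 -0.118;0 0 -0.015 -0.118;0 0 -0.015 -0.118;0 0 -0.015 -0.118;0 -0.001 -0.01 -0.118;0 0 0 0;0 0 0 0;0 0 0 0;0 0 0 0;0 0 0 0")

```text
t: 21.97
eef_pos: [0.561, -0.0155, 0.3081]
tool_rot: [0.0, 0.89, 0.455, 0.001]
contact_force: [-0.3, -0.0, 0.9]
gripper_width: 0.45
```

```bash
python3 - <<'E'
from h import *
st();im=snap('wrist','w13');go(.5605,-.0145,.238,144)
E
```

```text
t 21.97 pos [ 0.561  -0.0155  0.3081] rot [0.    0.89  0.455 0.001] F [-0.3 -0.   0.9] g 0.45 q [ 0.3   0.28 -0.46  1.74  0.13  1.15 -0.83]
delta [-0.0004  0.0011 -0.07  ] dist 0.070 rows>=1.7 spin -0.002 rad (cur -35.9 deg)
```

View pics/w13.png

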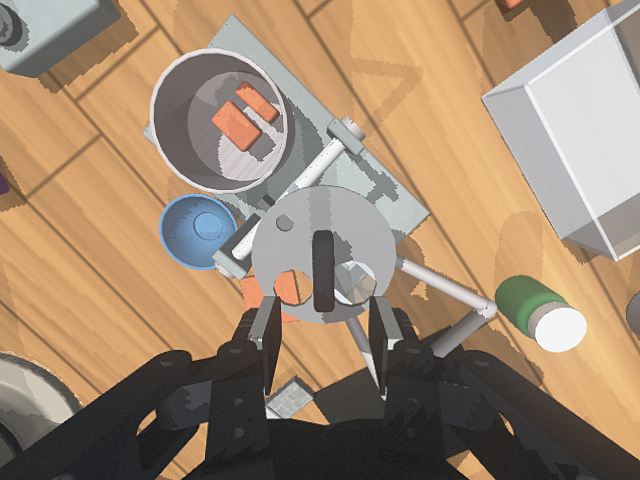

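Emit:
drive_tool(increments="0 0.001 -0.03 0;0 0 -0.025 0;0 0 -0.013 0;0 0 0 0;0 0 0 0;0 0 0 0")

```text
t: 22.52
eef_pos: [0.5615, -0.0145, 0.2407]
tool_rot: [0.0, 0.891, 0.455, 0.001]
contact_force: [-0.2, -0.4, 0.6]
gripper_width: 0.449
```

Emit:
drive_tool(increments="0 0 0 0;0 0 0 0;0 0 0 0;0 0 0 0;0 0 0 0;0 0 0 0;0 0 0 0", grip=0, squeeze=40)

```text
t: 23.1
eef_pos: [0.561, -0.0143, 0.2406]
tool_rot: [0.0, 0.891, 0.455, 0.001]
contact_force: [-2.1, 0.7, 6.2]
gripper_width: 0.132
```

```bash
python3 - <<'E'
from h import *
st();go(.5605,-.0145,.238,144)
E
```

```text
t 23.1 pos [ 0.561  -0.0143  0.2406] rot [0.    0.891 0.455 0.001] F [-2.1  0.7  6.2] g 0.132 q [ 0.28  0.34 -0.46  1.82  0.17  1.02 -0.87]
delta [-0.0005 -0.0002 -0.0026] dist 0.003 rows>=0.1 spin -0.001 rad (cur -35.9 deg)
```

Emit:
drive_tool(increments="0 0 0 -0.1;0 0 0 -0.1;0 0 0 -0.1;0 0 0 -0.1;0 0 0 -0.1;0 0 0 -0.1;0 0 0 -0.1;0 0 0 -0.1;0 0 0 -0.1;0 0 0 -0.1;0 0 0 -0.1;0 0 0 0")

```text
t: 24.1
eef_pos: [0.5612, -0.0147, 0.2406]
tool_rot: [0.0, 0.997, -0.081, 0.001]
contact_force: [-1.4, 0.5, 4.5]
gripper_width: 0.133
```

Emit:
drive_tool(increments="0 0 0 -0.1;0 0 0 -0.1;0 0 0 -0.1;0 0 0 -0.1;0 0 0 -0.06;0 0 0 0;0 0 0 0;0 0 0 0;0 0 0 0")

```text
t: 24.85
eef_pos: [0.5611, -0.0148, 0.2406]
tool_rot: [-0.0, 0.953, -0.303, 0.001]
contact_force: [-1.6, -0.2, 6.4]
gripper_width: 0.133
```

```bash
python3 - <<'E'
from h import *
st();go(.5605,-.0145,.238,54)
E
```

```text
t 24.85 pos [ 0.5611 -0.0148  0.2406] rot [-0.     0.953 -0.303  0.001] F [-1.6 -0.2  6.4] g 0.133 q [ 0.06  0.31 -0.17  1.84  0.06  1.   -2.33]
delta [-0.0006  0.0003 -0.0026] dist 0.003 rows>=0.1 spin -0.012 rad (cur -125.3 deg)
```

Release, rise, and look.

Emit:
drive_tool(increments="0 0 0 -0.01;0 0 0 0;0 0 0 0;0 0 0 0")

```text
t: 25.18
eef_pos: [0.5611, -0.0148, 0.2406]
tool_rot: [-0.0, 0.951, -0.308, 0.001]
contact_force: [-2.2, 0.4, 6.5]
gripper_width: 0.132
```

Emit:
drive_tool(increments="0 0 0 0;0 0 0 0;0 0 0 0;0 0 0 0", grip=0.45)

```text
t: 25.52
eef_pos: [0.5606, -0.0146, 0.2392]
tool_rot: [0.0, 0.951, -0.308, -0.0]
contact_force: [0.1, -0.3, -0.7]
gripper_width: 0.448
```

Emit:
drive_tool(increments="0 0 0.04 0;0 0 0.04 0;0 0 0.04 0;0 0 0.04 0;0 0 0 0;0 0 0 0;0 0 0 0;0 0 0 0;0 0 0 0")

```text
t: 26.27
eef_pos: [0.5599, -0.0147, 0.3975]
tool_rot: [0.001, 0.951, -0.308, -0.002]
contact_force: [0.1, 0.0, 0.5]
gripper_width: 0.453
```

```bash
python3 - <<'E'
from h import *
st();im=snap('wrist','w14');cv2.imwrite('pics/w14c.png',cv2.resize(im[100:340,180:460,::-1],None,fx=2.5,fy=2.5,interpolation=cv2.INTER_CUBIC))
E
```

```text
t 26.27 pos [ 0.5599 -0.0147  0.3975] rot [ 0.001  0.951 -0.308 -0.002] F [0.1 0.  0.5] g 0.453 q [ 0.06  0.19 -0.17  1.63  0.03  1.33 -2.31]
```

View pics/w14c.png

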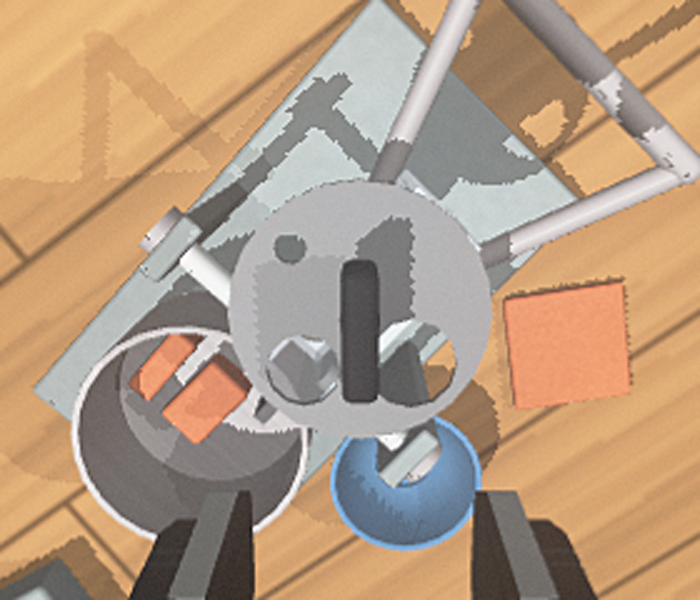

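```bash
python3 - <<'E'
from h import *
c=cal('wrist')
f=lambda p:((p[0]+.5)/2.5+180-.5,(p[1]+.5)/2.5+100-.5)
Z=.209
P=onz([f(p) for p in [(229,308),(492,308),(360,179),(268,215),(453,215),(268,402),(453,402),(360,438)]],Z,c)[:,:2]
A=np.c_[2*P,np.ones(len(P))];s=np.linalg.lstsq(A,(P**2).sum(1),rcond=None)[0];ctr=s[:2];print('cap',ctr,np.sqrt(s[2]+ctr@ctr))
for nm,p in dict(small=(290,249),mid=(301,369),big=(417,363)).items():
    w=onz([f(p)],Z,c)[0,:2]-ctr; print(nm,np.linalg.norm(w),np.degrees(np.arctan2(w[1],w[0])))
E
```

```text
cap [ 0.56020522 -0.01495658] 0.047190344948869464
small 0.03386503122198638 10.60505459622762
mid 0.029716369833853024 97.41463475932787
big 0.027330883329661694 -167.4728159979835
```

Emit:
drive_tool(increments="0.003 -0.014 0 0.105;0.003 -0.014 0 0.105;0.003 -0.014 -0.02 0.105;0.003 -0.014 -0.02 0.105;0.003 -0.014 -0.02 0.105;0.003 -0.014 -0.02 0.105;0.003 -0.014 -0.01 0.105;0.001 -0.015 -0.01 0.095;0 0 0 0;0 0 0 0;0 0 0 0;0 0 0 0")

```text
t: 27.32
eef_pos: [0.5831, -0.1261, 0.3001]
tool_rot: [-0.0, 0.995, 0.102, 0.001]
contact_force: [1.0, 0.6, -0.8]
gripper_width: 0.45
```

```bash
python3 - <<'E'
from h import *
st();im=snap('wrist','w15');go(.5825,-.128,.2,101.5)
E
```

```text
t 27.32 pos [ 0.5831 -0.1261  0.3001] rot [-0.     0.995  0.102  0.001] F [ 1.   0.6 -0.8] g 0.45 q [ 0.28  0.32 -0.21  1.68  0.07  1.15 -1.32]
delta [-0.0006 -0.0018 -0.1002] dist 0.100 rows>=2.4 spin -0.003 rad (cur -78.3 deg)
```

View pics/w15.png

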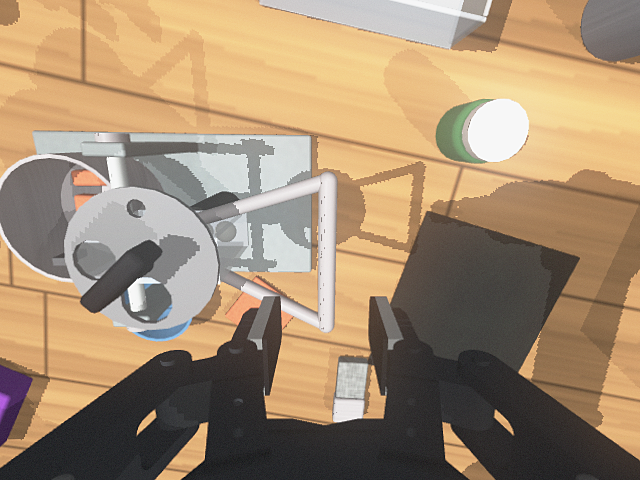

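```bash
python3 - <<'E'
from h import *
c=cal('wrist'); P=onz([(328.5,177),(327.5,330)],.195,c); print(P,P.mean(0),np.linalg.norm(P[0]-P[1]),np.degrees(np.arctan2(*(P[0]-P[1])[[1,0]])))
E
```

```text
[[ 0.63355629 -0.1183038   0.195     ]
 [ 0.52846591 -0.13961304  0.195     ]] [ 0.5810111  -0.12895842  0.195     ] 0.10722905709854091 11.462492235627442
```

Bar centre ≈ (0.582, −0.128). Descend and grip lightly.

Emit:
drive_tool(increments="-0.001 -0.002 -0.035 0;0 0 -0.035 0;0 0 -0.02 0;0 0 -0.01 0;0 0 0 0;0 0 0 0;0 0 0 0")

```text
t: 27.95
eef_pos: [0.583, -0.1294, 0.2013]
tool_rot: [0.0, 0.995, 0.102, 0.002]
contact_force: [0.4, 0.3, 0.2]
gripper_width: 0.452
```

Emit:
drive_tool(increments="0 0 0 0;0 0 0 0;0 0 0 0;0 0 0 0;0 0 0 0;0 0 0 0;0 0 0 0", grip=0, squeeze=20)

```text
t: 28.53
eef_pos: [0.5822, -0.1277, 0.2009]
tool_rot: [-0.001, 0.995, 0.102, 0.001]
contact_force: [-2.9, 4.1, 6.5]
gripper_width: 0.128
```

```bash
python3 - <<'E'
from h import *
o=st()
X=np.array([np.cos(np.radians(101.5)),np.sin(np.radians(101.5))])
p=np.array(o['eef_pos'])
a0=np.arctan2(45,-155); r=np.hypot(155,45)/1000
prev=None
for th in np.linspace(0,2.15,25):
    a=a0-th; q=np.array([r*np.cos(a)+.155, r*np.sin(a)-.045])
    if prev is not None:
        d=q-prev; print('%.3f'%th, np.round([d[0]*X[0],d[0]*X[1],d[1]],4))
    prev=q
E
```

```text
t 28.53 pos [ 0.5822 -0.1277  0.2009] rot [-0.001  0.995  0.102  0.001] F [-2.9  4.1  6.5] g 0.128 q [ 0.27  0.41 -0.21  1.79  0.1   0.95 -1.34]
0.090 [-0.0009  0.0046  0.0137]
0.179 [-0.0012  0.0057  0.0132]
0.269 [-0.0014  0.0069  0.0126]
0.358 [-0.0016  0.008   0.012 ]
0.448 [-0.0018  0.009   0.0112]
0.537 [-0.002   0.0099  0.0103]
0.627 [-0.0022  0.0108  0.0094]
0.717 [-0.0024  0.0116  0.0084]
0.806 [-0.0025  0.0122  0.0073]
0.896 [-0.0026  0.0128  0.0061]
0.985 [-0.0027  0.0133  0.0049]
1.075 [-0.0028  0.0137  0.0037]
1.165 [-0.0028  0.014   0.0024]
1.254 [-0.0029  0.0141  0.0011]
1.344 [-0.0029  0.0142 -0.0002]
1.433 [-0.0029  0.0141 -0.0014]
1.523 [-0.0028  0.0139 -0.0027]
1.613 [-0.0028  0.0136 -0.004 ]
1.702 [-0.0027  0.0132 -0.0052]
1.792 [-0.0026  0.0127 -0.0064]
1.881 [-0.0025  0.0121 -0.0075]
1.971 [-0.0023  0.0114 -0.0086]
2.060 [-0.0022  0.0106 -0.0096]
2.150 [-0.002   0.0097 -0.0105]
```

Emit:
drive_tool(increments="-0.001 0.005 0.0137 0;-0.001 0.006 0.0132 0;-0.0014 0.007 0.0126 0;-0.0016 0.008 0.012 0;-0.0018 0.009 0.0112 0;-0.002 0.01 0.0103 0;0 0 0 0;0 0 0 0")

```text
t: 29.2
eef_pos: [0.5738, -0.0853, 0.2751]
tool_rot: [0.001, 0.995, 0.102, 0.002]
contact_force: [3.7, -3.7, 6.0]
gripper_width: 0.137
```

```bash
python3 - <<'E'
from h import *
st();snap('scene','s16')
E
```

```text
t 29.2 pos [ 0.5738 -0.0853  0.2751] rot [0.001 0.995 0.102 0.002] F [ 3.7 -3.7  6. ] g 0.137 q [ 0.22  0.31 -0.23  1.75  0.08  1.08 -1.4 ]
```

View pics/s16.png

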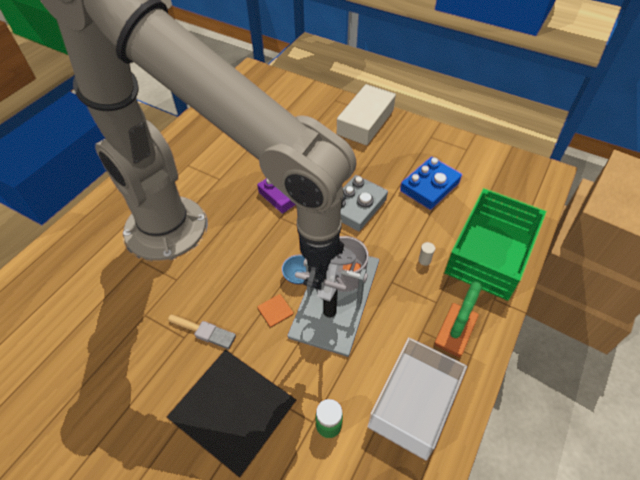

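Emit:
drive_tool(increments="-0.002 0.011 0.0094 0;-0.0024 0.0116 0.0084 0;-0.0025 0.012 0.0073 0;-0.0026 0.0128 0.006 0;-0.0027 0.0133 0.005 0;-0.0028 0.0137 0.0037 0;-0.0028 0.014 0.0024 0;-0.0029 0.014 0.001 0;-0.0029 0.014 0 0;0 0 0 0")

```text
t: 30.08
eef_pos: [0.55, 0.0354, 0.3174]
tool_rot: [-0.001, 0.995, 0.104, 0.002]
contact_force: [3.5, 2.1, 7.2]
gripper_width: 0.128
```

Emit:
drive_tool(increments="-0.0029 0.014 -0.0014 0;-0.0028 0.014 -0.0027 0;-0.0028 0.0136 -0.004 0;-0.0027 0.0132 -0.0052 0;-0.0026 0.0127 -0.0064 0;-0.0025 0.012 -0.0075 0;0 0 0 0;0 0 0 0")

```text
t: 30.75
eef_pos: [0.5338, 0.1133, 0.2887]
tool_rot: [-0.001, 0.995, 0.103, 0.001]
contact_force: [5.2, 4.1, 0.5]
gripper_width: 0.131
```

```bash
python3 - <<'E'
from h import *
st();im=snap('scene','s17');snap('wrist','w17');cv2.imwrite('pics/s17c.png',cv2.resize(im[200:360,240:440,::-1],None,fx=3.5,fy=3.5,interpolation=cv2.INTER_CUBIC))
E
```

```text
t 30.75 pos [0.5338 0.1133 0.2887] rot [-0.001  0.995  0.103  0.001] F [5.2 4.1 0.5] g 0.131 q [-0.03  0.25 -0.34  1.81  0.09  1.09 -1.78]
```

View pics/s17c.png

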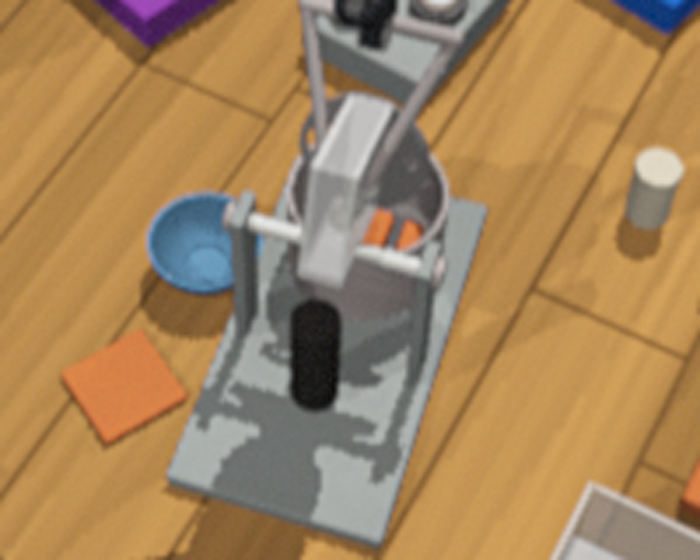

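View pics/w17.png

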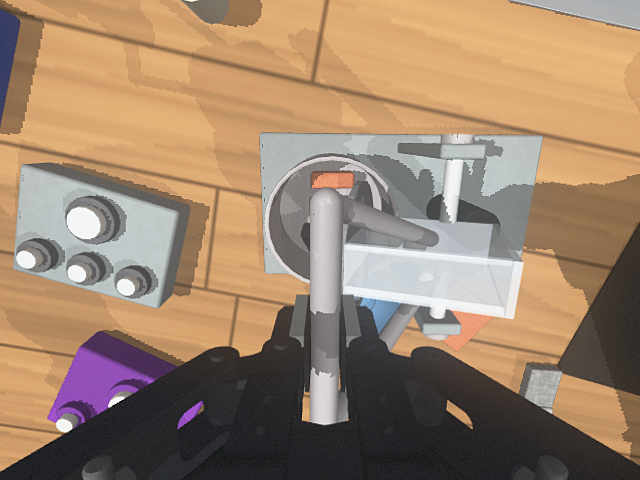

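Emit:
drive_tool(increments="-0.0023 0.0114 -0.0086 0;-0.0022 0.0106 -0.0096 0;-0.002 0.0097 -0.0105 0;0 0.001 -0.001 0;0 0 0 0;0 0 0 0;0 0 0 0;0 0 0 0;0 0 0 0;0 0 0 0;0 0 0 0;0 0 0 0")

```text
t: 31.85
eef_pos: [0.527, 0.1444, 0.2588]
tool_rot: [-0.001, 0.995, 0.102, 0.001]
contact_force: [5.1, 2.9, -0.2]
gripper_width: 0.128
```

```bash
python3 - <<'E'
from h import *
st();im=snap('scene','s18');snap('wrist','w18');cv2.imwrite('pics/s18c.png',cv2.resize(im[200:360,240:440,::-1],None,fx=3.5,fy=3.5,interpolation=cv2.INTER_CUBIC))
E
```

```text
t 31.85 pos [0.527  0.1444 0.2588] rot [-0.001  0.995  0.102  0.001] F [ 5.1  2.9 -0.2] g 0.128 q [-0.08  0.28 -0.36  1.84  0.11  1.04 -1.85]
```

View pics/s18c.png

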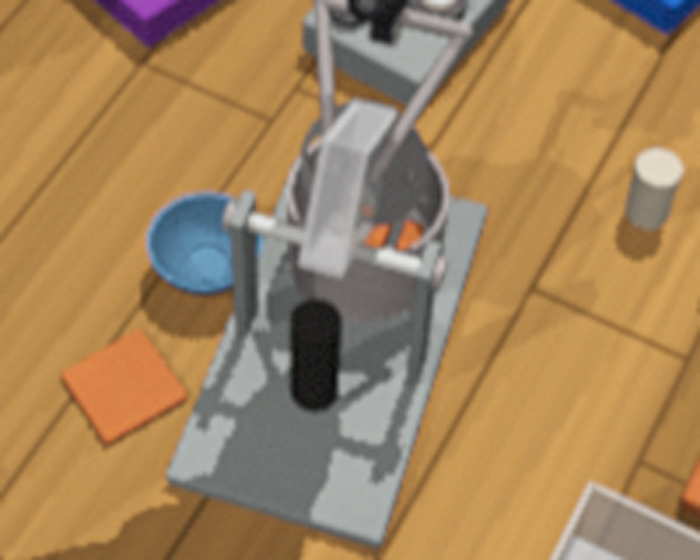

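View pics/w18.png

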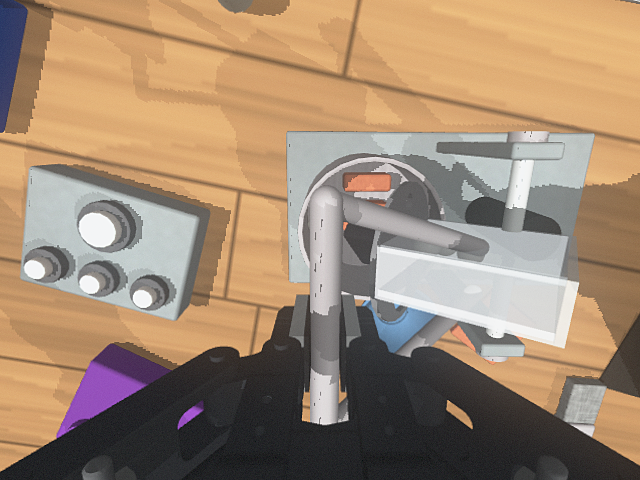

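```bash
python3 - <<'E'
from h import *
im=cv2.imread('pics/w18.png');cv2.imwrite('pics/w18c.png',cv2.resize(im[130:360,290:600],None,fx=2.5,fy=2.5,interpolation=cv2.INTER_CUBIC))
E
```

```text
(no output)
```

View pics/w18c.png

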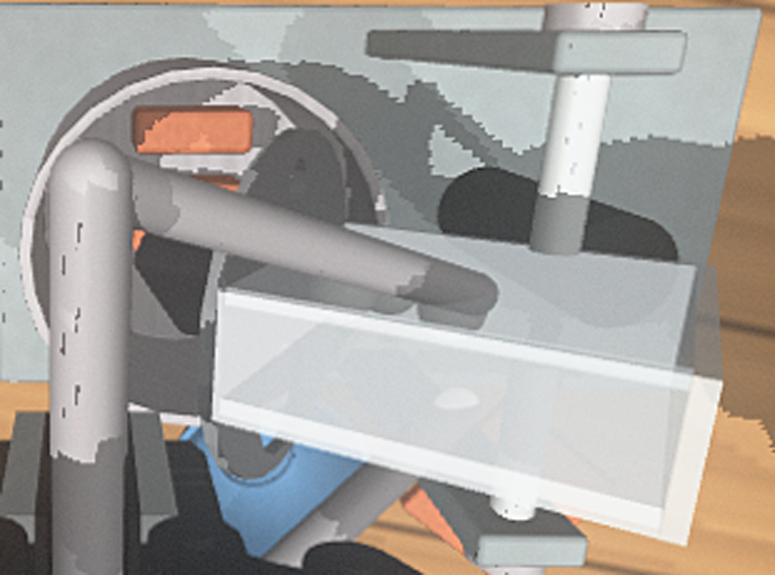

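Emit:
drive_tool(increments="0.002 -0.0097 0.0105 0;0.0022 -0.0106 0.0096 0;0.0023 -0.0114 0.0086 0;0 0 0 0;-0.0023 0.0114 -0.0086 0;-0.0022 0.0106 -0.0096 0;-0.002 0.0097 -0.0105 0;0 0 0 0;0.002 -0.0097 0.0105 0;0.0022 -0.0106 0.0096 0;-0.0022 0.0106 -0.0096 0;-0.002 0.0097 -0.0105 0")

```text
t: 32.95
eef_pos: [0.5268, 0.1436, 0.2589]
tool_rot: [0.0, 0.995, 0.101, 0.001]
contact_force: [4.8, -1.0, 1.5]
gripper_width: 0.13
```

Emit:
drive_tool(increments="0 0 0 0;0 0 0 0;0 0 0 0;0 0 0 0;0 0 0 0;0 0 0 0;0 0 0 0;0 0 0 0")

```text
t: 33.62
eef_pos: [0.5262, 0.1443, 0.2573]
tool_rot: [0.0, 0.995, 0.102, -0.0]
contact_force: [4.8, 0.6, -1.5]
gripper_width: 0.128
```

```bash
python3 - <<'E'
from h import *
st();snap('wrist','w19')
im=cv2.imread('pics/w19.png');cv2.imwrite('pics/w19c.png',cv2.resize(im[130:360,290:600],None,fx=2.5,fy=2.5,interpolation=cv2.INTER_CUBIC))
E
```

```text
t 33.62 pos [0.5262 0.1443 0.2573] rot [ 0.     0.995  0.102 -0.   ] F [ 4.8  0.6 -1.5] g 0.128 q [-0.08  0.29 -0.36  1.84  0.12  1.04 -1.86]
```

View pics/w19c.png

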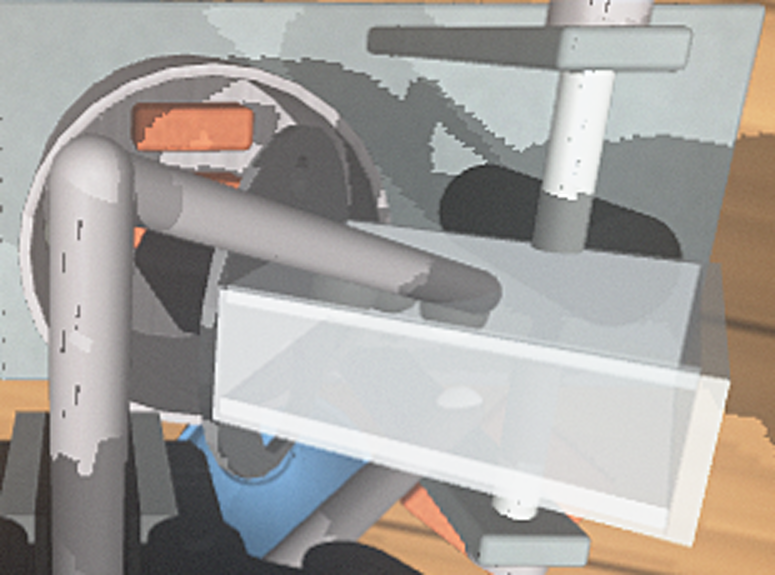

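Emit:
drive_tool(increments="0.002 -0.0107 0.0115 0;0.0022 -0.0106 0.0096 0;0.0023 -0.0114 0.0086 0;0.0025 -0.012 0.0075 0;0.0026 -0.0127 0.0064 0;0.0027 -0.0132 0.0052 0;0.0028 -0.0136 0.004 0;0.0028 -0.014 0.0027 0;0.0029 -0.014 0.0014 0;0.0029 -0.014 0 0;0.0029 -0.014 -0.001 0;0 0 0 0")

```text
t: 34.67
eef_pos: [0.5543, 0.0017, 0.313]
tool_rot: [0.0, 0.995, 0.1, -0.002]
contact_force: [-0.2, -1.5, 2.1]
gripper_width: 0.131
```

Emit:
drive_tool(increments="0.0028 -0.014 -0.0024 0;0.0028 -0.0137 -0.0037 0;0.0027 -0.0133 -0.005 0;0.0026 -0.0128 -0.006 0;0.0025 -0.012 -0.0073 0;0.0024 -0.0116 -0.0084 0;0.002 -0.011 -0.0094 0;0 0 0 0;0 0 0 0")

```text
t: 35.42
eef_pos: [0.572, -0.0863, 0.2709]
tool_rot: [0.0, 0.995, 0.101, -0.002]
contact_force: [-4.5, -3.0, -0.7]
gripper_width: 0.126
```

```bash
python3 - <<'E'
from h import *
st();go(.5738,-.0853,.2751,101.5);snap('wrist','w20');snap('top','t20')
E
```

```text
t 35.42 pos [ 0.572  -0.0863  0.2709] rot [ 0.     0.995  0.101 -0.002] F [-4.5 -3.  -0.7] g 0.126 q [ 0.22  0.32 -0.23  1.76  0.08  1.08 -1.4 ]
delta [0.0018 0.001  0.0042] dist 0.005 rows>=0.1 spin -0.001 rad (cur -78.4 deg)
```

View pics/w20.png

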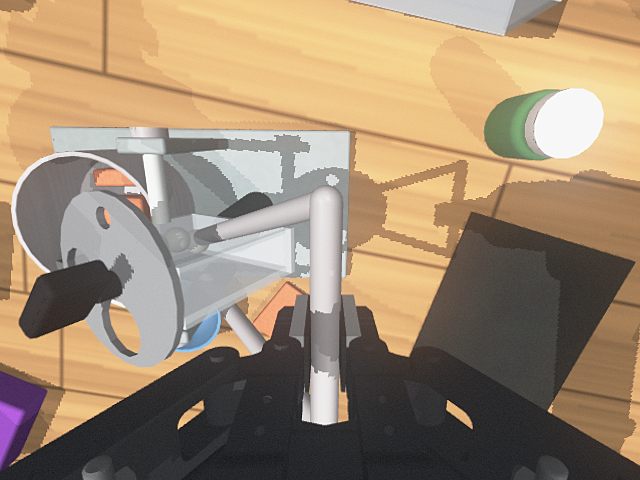

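```bash
python3 - <<'E'
from h import *
a=cv2.imread('pics/w20.png')[120:370,0:360];b=cv2.imread('pics/w15.png')[120:370,0:360]
cv2.imwrite('pics/c20.png',cv2.resize(a,None,fx=2.2,fy=2.2,interpolation=cv2.INTER_CUBIC))
cv2.imwrite('pics/c15.png',cv2.resize(b,None,fx=2.2,fy=2.2,interpolation=cv2.INTER_CUBIC))
E
```

```text
(no output)
```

View pics/c20.png

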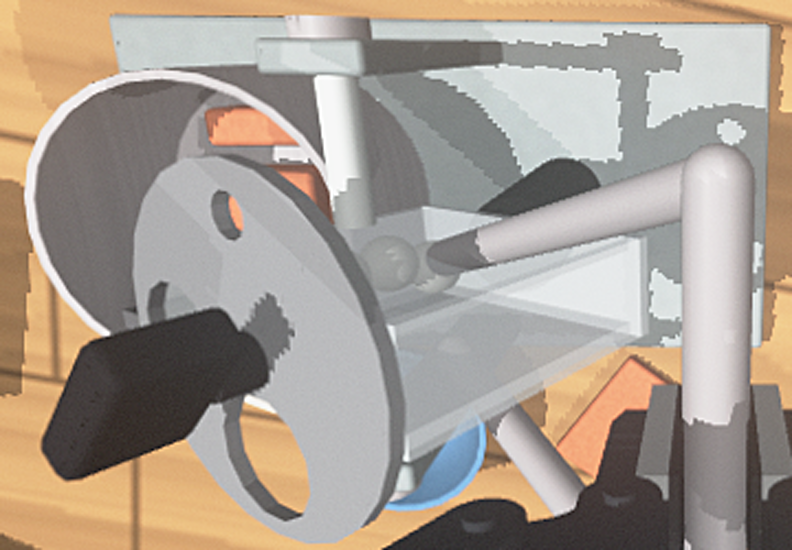

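View pics/c15.png

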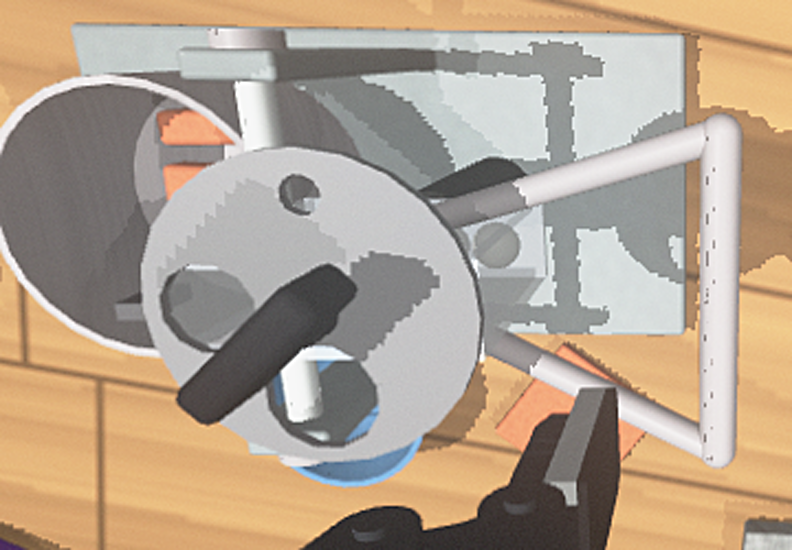

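Emit:
drive_tool(increments="-0.002 0.011 0.0094 0;-0.0024 0.0116 0.0084 0;-0.0025 0.012 0.0073 0;-0.0026 0.0128 0.006 0;-0.0027 0.0133 0.005 0;-0.0028 0.0137 0.0037 0;-0.0028 0.014 0.0024 0;-0.0029 0.014 0.001 0;-0.0029 0.014 0 0;-0.0029 0.014 -0.0014 0;0 0 0 0")

```text
t: 36.43
eef_pos: [0.5462, 0.0502, 0.3158]
tool_rot: [-0.001, 0.995, 0.104, 0.002]
contact_force: [-3.5, 1.9, 6.8]
gripper_width: 0.13
```

Emit:
drive_tool(increments="-0.0028 0.014 -0.0027 0;-0.0028 0.0136 -0.004 0;-0.0027 0.0132 -0.0052 0;-0.0026 0.0127 -0.0064 0;-0.0025 0.012 -0.0075 0;-0.0023 0.0114 -0.0086 0;-0.0022 0.0106 -0.0096 0;-0.002 0.0097 -0.0105 0;0 0 0 0;0 0 0 0;0 0 0 0;0 0 0 0")

```text
t: 37.43
eef_pos: [0.5274, 0.1437, 0.2601]
tool_rot: [-0.001, 0.995, 0.102, 0.001]
contact_force: [5.1, 2.9, -2.7]
gripper_width: 0.127
```

```bash
python3 - <<'E'
from h import *
st();im=snap('scene','s21');cv2.imwrite('pics/s21c.png',cv2.resize(im[210:310,270:390,::-1],None,fx=6,fy=6,interpolation=cv2.INTER_CUBIC))
E
```

```text
t 37.43 pos [0.5274 0.1437 0.2601] rot [-0.001  0.995  0.102  0.001] F [ 5.1  2.9 -2.7] g 0.127 q [-0.08  0.28 -0.36  1.84  0.11  1.04 -1.85]
```

View pics/s21c.png

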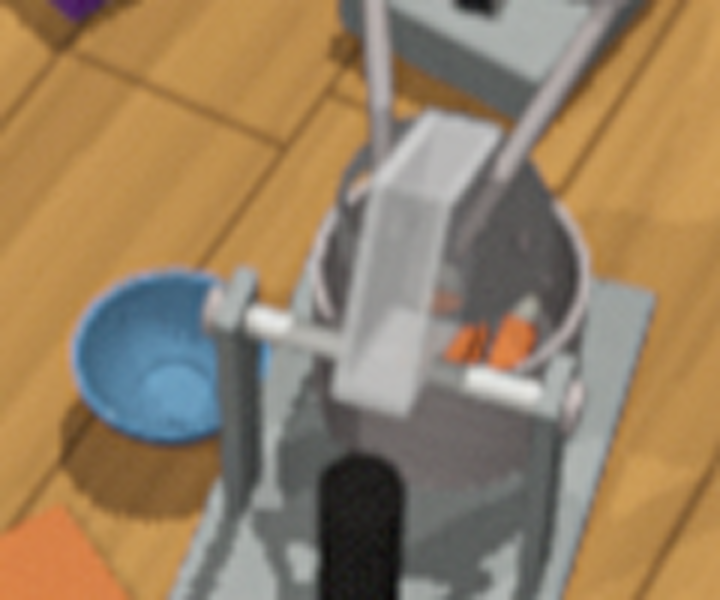

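Emit:
drive_tool(increments="0.002 -0.0097 0.0105 0;0.0022 -0.0106 0.0096 0;0.0023 -0.0114 0.0086 0;0.0025 -0.012 0.0075 0;0.0026 -0.0127 0.0064 0;-0.0026 0.0127 -0.0064 0;-0.0025 0.012 -0.0075 0;-0.0023 0.0114 -0.0086 0;-0.0022 0.0106 -0.0096 0;-0.002 0.0097 -0.0105 0;0 0 0 0;0 0 0 0")

```text
t: 38.48
eef_pos: [0.5272, 0.144, 0.2596]
tool_rot: [-0.001, 0.995, 0.102, 0.001]
contact_force: [4.7, 2.3, -1.8]
gripper_width: 0.126
```

Emit:
drive_tool(increments="0 0 0 0;0 0 0 0;0 0 0 0;0 0 0 0;0 0 0 0;0 0 0 0;0 0 0 0;0 0 0 0;0 0 0 0;0 0 0 0")

```text
t: 39.32
eef_pos: [0.5272, 0.1439, 0.2597]
tool_rot: [-0.001, 0.995, 0.102, 0.001]
contact_force: [5.4, 3.1, -1.3]
gripper_width: 0.128
```

Emit:
drive_tool(increments="0.002 -0.0097 0.0105 0;0.0022 -0.0106 0.0096 0;0.0023 -0.0114 0.0086 0;0.0025 -0.012 0.0075 0;0.0026 -0.0127 0.0064 0;0.0027 -0.0132 0.0052 0;0.0028 -0.0136 0.004 0;0.0028 -0.014 0.0027 0;0.0029 -0.014 0.0014 0;0.0029 -0.014 0 0;0.0029 -0.014 -0.001 0;0 0 0 0")

```text
t: 40.32
eef_pos: [0.5552, 0.0011, 0.3144]
tool_rot: [0.0, 0.995, 0.1, -0.0]
contact_force: [1.2, -1.6, 4.3]
gripper_width: 0.128
```

Emit:
drive_tool(increments="0.0028 -0.014 -0.0024 0;0.0028 -0.0137 -0.0037 0;0.0027 -0.0133 -0.005 0;0.0026 -0.0128 -0.006 0;0.0025 -0.012 -0.0073 0;0.0024 -0.0116 -0.0084 0;0.002 -0.011 -0.0094 0;0 0 0 0;0 0 0 0;0 0 0 0;0 0 0 0")

```text
t: 41.23
eef_pos: [0.5724, -0.085, 0.2724]
tool_rot: [0.0, 0.995, 0.102, -0.0]
contact_force: [-2.9, -3.0, -0.2]
gripper_width: 0.129
```

```bash
python3 - <<'E'
from h import *
st();go(.5738,-.0853,.2751,101.5);snap('wrist','w22');
a=cv2.imread('pics/w22.png')[120:370,0:360]
cv2.imwrite('pics/c22.png',cv2.resize(a,None,fx=2.2,fy=2.2,interpolation=cv2.INTER_CUBIC))
im=snap('top','t22');cv2.imwrite('pics/t22c.png',cv2.resize(im[170:270,250:400,::-1],None,fx=5,fy=5,interpolation=cv2.INTER_CUBIC))
E
```

```text
t 41.23 pos [ 0.5724 -0.085   0.2724] rot [ 0.     0.995  0.102 -0.   ] F [-2.9 -3.  -0.2] g 0.129 q [ 0.22  0.31 -0.23  1.76  0.08  1.08 -1.4 ]
delta [ 0.0014 -0.0003  0.0027] dist 0.003 rows>=0.1 spin -0.003 rad (cur -78.3 deg)
```

View pics/c22.png

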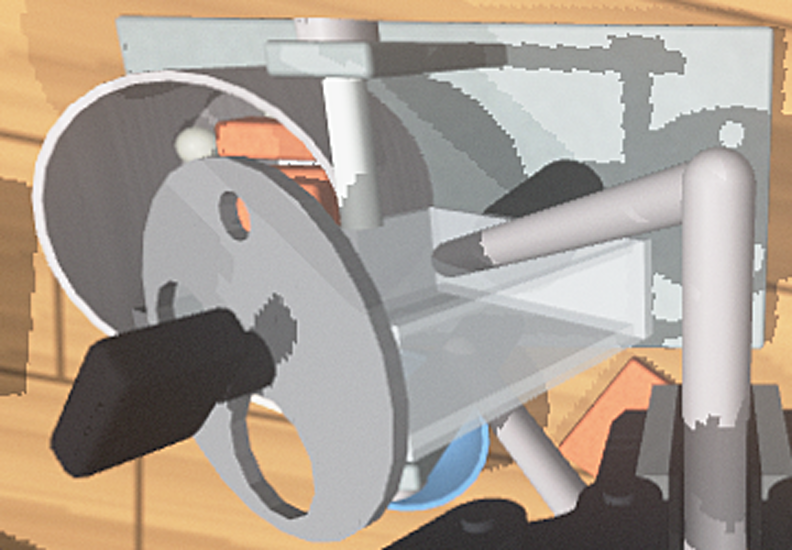

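View pics/t22c.png

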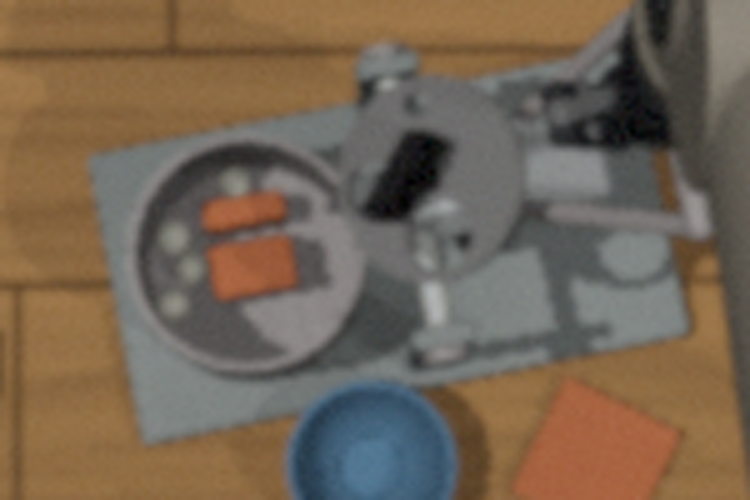

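Emit:
drive_tool(increments="0.002 -0.0099 -0.0103 0;0.0018 -0.009 -0.0112 0;0.0016 -0.008 -0.012 0;0.0014 -0.007 -0.0126 0;0.001 -0.0055 -0.0132 0;0.001 -0.0045 -0.0137 0;0 0 0 0;0 0 0 0;0 0 0 0")

```text
t: 42.08
eef_pos: [0.582, -0.1274, 0.1984]
tool_rot: [-0.001, 0.995, 0.102, 0.0]
contact_force: [-0.3, 2.9, -3.9]
gripper_width: 0.134
```

```bash
python3 - <<'E'
from h import *
st();go(.5822,-.1277,.2009,101.5)
E
```

```text
t 42.08 pos [ 0.582  -0.1274  0.1984] rot [-0.001  0.995  0.102  0.   ] F [-0.3  2.9 -3.9] g 0.134 q [ 0.27  0.41 -0.21  1.79  0.1   0.94 -1.34]
delta [ 0.0002 -0.0003  0.0025] dist 0.003 rows>=0.1 spin -0.004 rad (cur -78.3 deg)
```

Emit:
drive_tool(increments="0 0 -0.003 0;0 0 -0.003 0;0 0 0 0;0 0 0 0;0 0 0 0")

```text
t: 42.5
eef_pos: [0.5824, -0.1277, 0.1966]
tool_rot: [0.0, 0.995, 0.102, 0.001]
contact_force: [-9.1, 4.0, 20.4]
gripper_width: 0.136
```

Emit:
drive_tool(increments="0 0 0 0;0 0 0 0;0 0 0 0;0 0 0 0", grip=0.45)

```text
t: 42.83
eef_pos: [0.5818, -0.129, 0.1932]
tool_rot: [0.0, 0.995, 0.102, 0.0]
contact_force: [-0.4, 0.0, 0.3]
gripper_width: 0.449
```

Emit:
drive_tool(increments="0 0 0.04 0;0 0 0.04 0;0 0 0.04 0;0 0 0.04 0;0 0 0 0;0 0 0 0;0 0 0 0;0 0 0 0")

```text
t: 43.5
eef_pos: [0.5808, -0.1286, 0.3514]
tool_rot: [-0.0, 0.995, 0.102, -0.002]
contact_force: [0.4, -0.3, -0.8]
gripper_width: 0.446
```

```bash
python3 - <<'E'
from h import *
st();snap('wrist','w23');snap('scene','s23')
c=cal('wrist')
E
```

```text
t 43.5 pos [ 0.5808 -0.1286  0.3514] rot [-0.     0.995  0.102 -0.002] F [ 0.4 -0.3 -0.8] g 0.446 q [ 0.28  0.28 -0.21  1.62  0.06  1.25 -1.31]
```

View pics/w23.png

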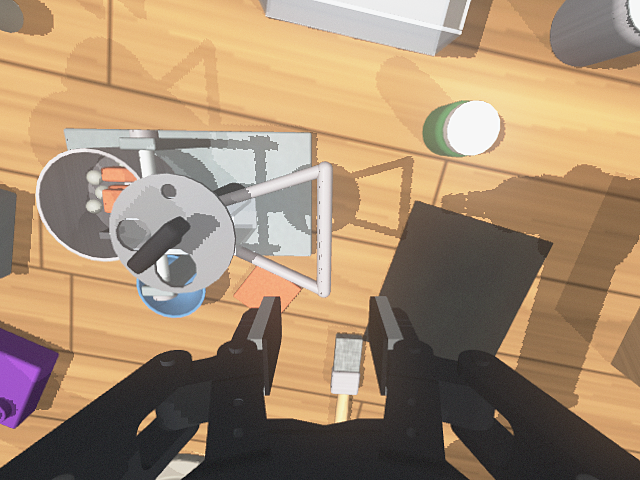

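Emit:
drive_tool(increments="-0.007 0.018 0.008 0;-0.007 0.018 0.008 0;-0.007 0.018 0.008 0;-0.007 0.018 0.008 0;-0.007 0.018 0.008 0;-0.007 0.018 0.008 0;0 0 0 0;0 0 0 0;0 0 0 0;0 0 0 0")

```text
t: 44.43
eef_pos: [0.5395, -0.0218, 0.4002]
tool_rot: [0.0, 0.995, 0.101, -0.001]
contact_force: [-0.3, -0.1, -0.3]
gripper_width: 0.451
```

```bash
python3 - <<'E'
from h import *
st();im=snap('wrist','w24');cv2.imwrite('pics/w24c.png',cv2.resize(im[60:300,130:460,::-1],None,fx=2.4,fy=2.4,interpolation=cv2.INTER_CUBIC))
im=snap('top','t24');cv2.imwrite('pics/t24c.png',cv2.resize(im[150:290,260:420,::-1],None,fx=4.2,fy=4.2,interpolation=cv2.INTER_CUBIC))
E
```

```text
t 44.43 pos [ 0.5395 -0.0218  0.4002] rot [ 0.     0.995  0.101 -0.001] F [-0.3 -0.1 -0.3] g 0.451 q [ 0.17  0.16 -0.28  1.66  0.05  1.33 -1.49]
```

View pics/w24c.png

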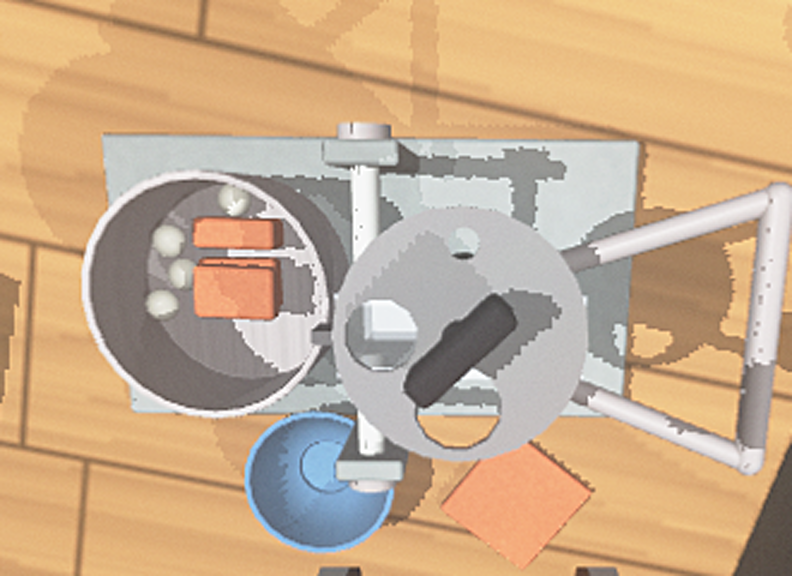

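```bash
python3 - <<'E'
from h import *
a=cv2.imread('pics/w23.png')[120:320,30:340]
cv2.imwrite('pics/c23.png',cv2.resize(a,None,fx=2.5,fy=2.5,interpolation=cv2.INTER_CUBIC))
a=cv2.imread('pics/s23.png')[230:360,270:400]
b=cv2.imread('pics/scene0.png')[230:360,270:400]
cv2.imwrite('pics/cs23.png',cv2.resize(np.hstack([b,a]),None,fx=3,fy=3,interpolation=cv2.INTER_CUBIC))
E
```

```text
(no output)
```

View pics/c23.png

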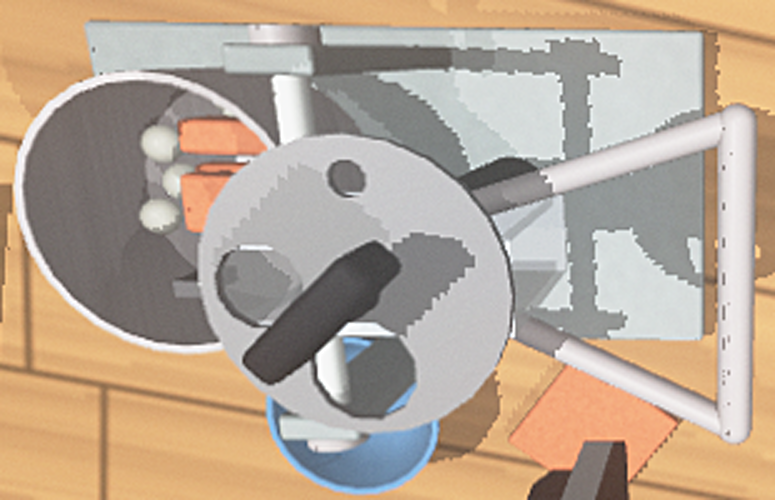

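View pics/cs23.png

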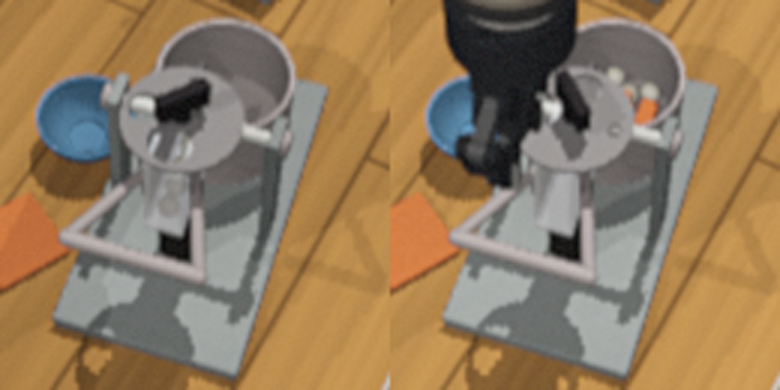

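Emit:
drive_tool(increments="0 0.012 -0.005 0.12;0 0.012 -0.005 0.12;0 0.012 -0.005 0.12;0 0.012 -0.005 0.12;0 0.012 -0.005 0.12;0 0.012 -0.005 0.12;0 0.012 -0.005 0.12;0 0.012 -0.005 0.12;0 0.012 -0.01 0.12;0 0.012 -0.01 0.12;0 0.012 -0.01 0.12;0 0 -0.01 0.12")

```text
t: 45.53
eef_pos: [0.5394, 0.1138, 0.3206]
tool_rot: [-0.001, 0.678, 0.735, 0.0]
contact_force: [-0.5, 0.6, -0.3]
gripper_width: 0.45
```

Emit:
drive_tool(increments="0 0 0 0.12;0 0 0 0;0 0 0 0;0 0 0 0;0 0 0 0;0 0 0 0", grip=0.8)

```text
t: 46.03
eef_pos: [0.5398, 0.1113, 0.3216]
tool_rot: [0.0, 0.636, 0.771, 0.0]
contact_force: [-0.4, -0.2, 0.2]
gripper_width: 0.799
```

```bash
python3 - <<'E'
from h import *
st();im=snap('wrist','w25');cv2.imwrite('pics/w25c.png',cv2.resize(im[120:420,200:460,::-1],None,fx=2,fy=2,interpolation=cv2.INTER_CUBIC))
im=snap('scene','s25')
a=im[230:360,270:400,::-1]
cv2.imwrite('pics/cs25.png',cv2.resize(a,None,fx=4,fy=4,interpolation=cv2.INTER_CUBIC))
E
```

```text
t 46.03 pos [0.5398 0.1113 0.3216] rot [0.    0.636 0.771 0.   ] F [-0.4 -0.2  0.2] g 0.799 q [ 0.13  0.26 -0.54  1.74  0.14  1.18 -0.26]
```

View pics/w25c.png

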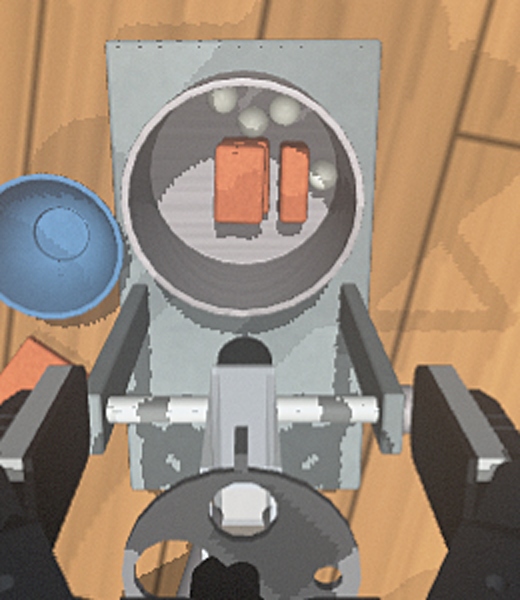

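View pics/cs25.png

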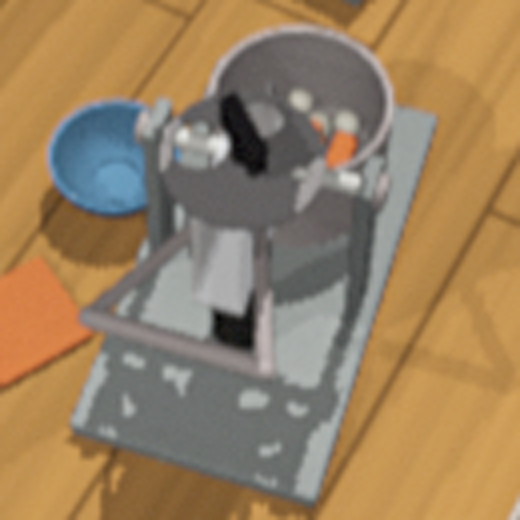

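Emit:
drive_tool(increments="-0.01 0.02 0 0;-0.01 0.02 0 0;-0.01 0.02 0 0;-0.01 0.02 0 0;-0.01 0.02 0 0;-0.01 0.02 0 0;-0.01 0.02 0 0;-0.01 0.02 -0.01 0;-0.01 0.02 -0.01 0;0 0.02 -0.01 0;0 0 0 0;0 0 0 0", grip=0)

```text
t: 47.13
eef_pos: [0.449, 0.3122, 0.2909]
tool_rot: [-0.0, 0.635, 0.773, -0.0]
contact_force: [-0.2, -0.3, -0.2]
gripper_width: 0.006
```

Emit:
drive_tool(increments="0 0 0 0;0 0 0 0;0 0 0 0;0 0 0 0")

```text
t: 47.47
eef_pos: [0.4502, 0.3107, 0.2917]
tool_rot: [0.0, 0.636, 0.771, 0.0]
contact_force: [0.3, -0.2, -0.0]
gripper_width: -0.001
```

```bash
python3 - <<'E'
from h import *
st();im=snap('wrist','w26')
E
```

```text
t 47.47 pos [0.4502 0.3107 0.2917] rot [0.    0.636 0.771 0.   ] F [ 0.3 -0.2 -0. ] g -0.001 q [-0.18  0.3  -0.65  1.78  0.2   1.13 -0.71]
```

View pics/w26.png

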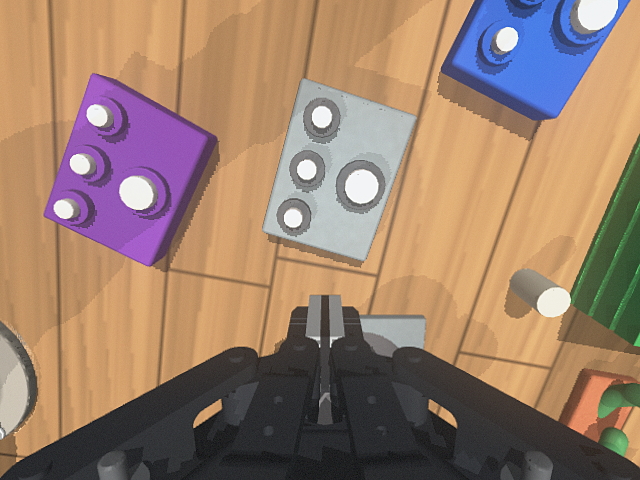

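```bash
python3 - <<'E'
from h import *
c=cal('wrist'); im=cv2.imread('pics/w26.png')
m=(im.min(2)>215).astype(np.uint8); m[:,:260]=0;m[:,420:]=0;m[:70]=0;m[260:]=0
for k in cv2.findContours(m,0,2)[0]:
    if cv2.contourArea(k)<100: continue
    (u,v),r=cv2.minEnclosingCircle(k); M=cv2.moments(k);p=(M['m10']/M['m00'],M['m01']/M['m00'])
    print(np.round(p,1),round(r,1),np.round(onz([p],.058,c)[0],4))
E
```

```text
[292.4 217.8] 9.1 [0.4179 0.3028 0.058 ]
[361.2 186.2] 16.7 [0.4794 0.3471 0.058 ]
[306.2 169.2] 9.7 [0.4232 0.3529 0.058 ]
[321.3 116.3] 10.5 [0.4286 0.4031 0.058 ]
```

Emit:
drive_tool(increments="-0.003 0.0125 -0.01 0;-0.003 0.0125 -0.02 0;-0.003 0.0125 -0.02 0;-0.003 0.0125 -0.025 0;-0.003 0.0125 -0.025 0;-0.003 0.0125 -0.025 0;-0.003 0.0125 -0.025 0;0 0.005 -0.025 0;0 0 -0.02 0;0 0 0 0;0 0 0 0;0 0 0 0")

```text
t: 48.52
eef_pos: [0.4293, 0.4043, 0.0975]
tool_rot: [0.0, 0.636, 0.772, 0.001]
contact_force: [-0.4, -0.7, 0.2]
gripper_width: -0.001
```

```bash
python3 - <<'E'
from h import *
st();go(.429,.403,.074)
snap('wrist','w27')
E
```

```text
t 48.52 pos [0.4293 0.4043 0.0975] rot [0.    0.636 0.772 0.001] F [-0.4 -0.7  0.2] g -0.001 q [-0.43  0.59 -0.57  1.86  0.43  0.81 -1.03]
delta [-0.0003 -0.0013 -0.0235] dist 0.024 rows>=0.6
```

View pics/w27.png

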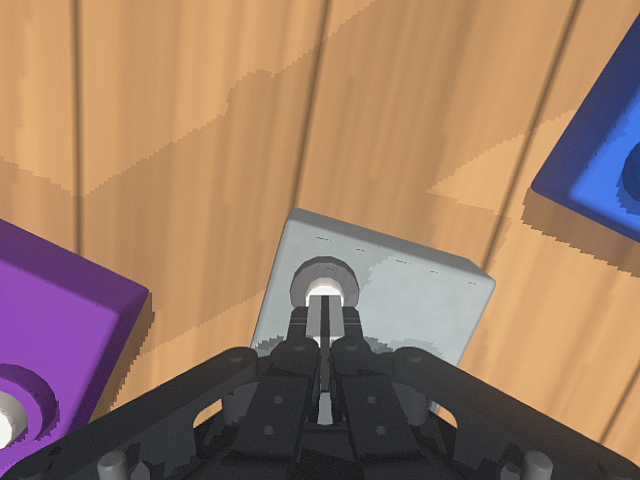

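Emit:
drive_tool(increments="0 -0.001 -0.01 0;0 0 -0.008 0;0 0 -0.003 0;0 0 -0.002 0;0 0 0 0;0 0 0 0")

```text
t: 49.07
eef_pos: [0.43, 0.4037, 0.0775]
tool_rot: [0.002, 0.636, 0.772, 0.002]
contact_force: [-5.8, -9.7, 36.4]
gripper_width: -0.005
```

Emit:
drive_tool(increments="0 0 0.01 0;0 0 0.02 0;0 0 0.02 0;0 0 0 0;0 0 0 0;0 0 0 0")

```text
t: 49.57
eef_pos: [0.4285, 0.4023, 0.1226]
tool_rot: [0.0, 0.636, 0.772, -0.001]
contact_force: [0.3, -0.5, -0.1]
gripper_width: 0.002
```

```bash
python3 - <<'E'
from h import *
st();go(.418,.3028,.1)
snap('wrist','w28')
E
```

```text
t 49.57 pos [0.4285 0.4023 0.1226] rot [ 0.     0.636  0.772 -0.001] F [ 0.3 -0.5 -0.1] g 0.002 q [-0.42  0.56 -0.59  1.85  0.4   0.86 -1.01]
delta [-0.0105 -0.0995 -0.0226] dist 0.103 rows>=2.5
```

View pics/w28.png

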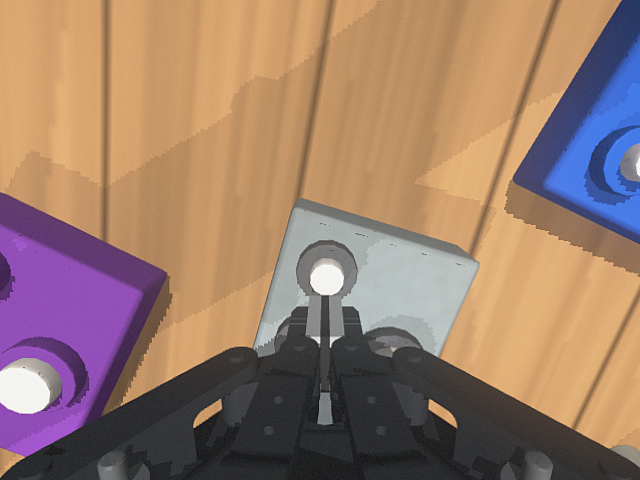

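Emit:
drive_tool(increments="-0.002 -0.02 0 0;-0.002 -0.02 0 0;-0.002 -0.02 0 0;-0.002 -0.02 0 0;-0.002 -0.019 0 0;0 0 -0.012 0;0 0 -0.012 0;0 0 0 0;0 0 0 0;0 0 0 0")

```text
t: 50.45
eef_pos: [0.4182, 0.3051, 0.099]
tool_rot: [-0.0, 0.635, 0.772, -0.0]
contact_force: [-0.6, 0.6, 0.4]
gripper_width: 0.0
```

```bash
python3 - <<'E'
from h import *
st();go(.418,.3028,.08)
E
```

```text
t 50.45 pos [0.4182 0.3051 0.099 ] rot [-0.     0.635  0.772 -0.   ] F [-0.6  0.6  0.4] g 0.0 q [-0.28  0.5  -0.59  2.02  0.4   0.73 -0.92]
delta [-0.0002 -0.0023 -0.019 ] dist 0.019 rows>=0.5
```

Emit:
drive_tool(increments="0 -0.002 -0.01 0;0 0 -0.007 0;0 0 -0.003 0;0 0 -0.0025 0;0 0 0 0;0 0 0 0")

```text
t: 50.95
eef_pos: [0.4189, 0.3024, 0.0779]
tool_rot: [0.001, 0.636, 0.772, 0.0]
contact_force: [-3.0, -1.8, 16.0]
gripper_width: 0.002
```

Emit:
drive_tool(increments="0 0 0.01 0;0 0 0.02 0;0 0 0.02 0;0 0 0 0;0 0 0 0;0 0 0 0")

```text
t: 51.45
eef_pos: [0.4183, 0.3015, 0.1263]
tool_rot: [0.0, 0.636, 0.772, -0.0]
contact_force: [-0.3, -0.8, -0.4]
gripper_width: 0.001
```

```bash
python3 - <<'E'
from h import *
st();go(.4795,.347,.1)
E
```

```text
t 51.45 pos [0.4183 0.3015 0.1263] rot [ 0.     0.636  0.772 -0.   ] F [-0.3 -0.8 -0.4] g 0.001 q [-0.25  0.45 -0.61  2.01  0.36  0.78 -0.88]
delta [ 0.0612  0.0455 -0.0263] dist 0.081 rows>=1.9
```

Emit:
drive_tool(increments="0.02 0.015 0 0;0.02 0.015 0 0;0.0212 0.0155 0 0;0 0 -0.014 0;0 0 -0.013 0;0 0 0 0;0 0 0 0;0 0 0 0")

```text
t: 52.12
eef_pos: [0.4788, 0.3469, 0.0994]
tool_rot: [-0.0, 0.635, 0.772, -0.001]
contact_force: [1.0, -0.4, -0.7]
gripper_width: 0.0
```

```bash
python3 - <<'E'
from h import *
st();go(.4795,.347,.0765);snap('wrist','w29')
E
```

```text
t 52.12 pos [0.4788 0.3469 0.0994] rot [-0.     0.635  0.772 -0.001] F [ 1.  -0.4 -0.7] g 0.0 q [-0.31  0.59 -0.56  1.85  0.42  0.82 -0.89]
delta [ 0.0007  0.0001 -0.0229] dist 0.023 rows>=0.5
```

View pics/w29.png

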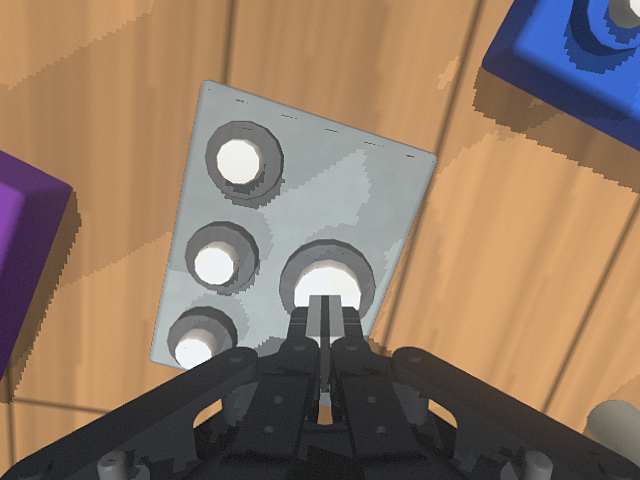

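Emit:
drive_tool(increments="0 0 -0.01 0;0 0 -0.007 0;0 0 -0.003 0;0 0 -0.0035 0;0 0 0 0;0 0 0 0")

```text
t: 52.67
eef_pos: [0.48, 0.3474, 0.0779]
tool_rot: [0.001, 0.636, 0.772, -0.0]
contact_force: [-3.5, -4.0, 17.6]
gripper_width: 0.0
```

Emit:
drive_tool(increments="0 0 0.01 0;0 0 0.02 0;0 0 0.03 0;0 0 0.03 0;0 0 0.03 0;0 0 0.03 0;0 0 0 0;0 0 0 0;0 0 0 0")

```text
t: 53.42
eef_pos: [0.4795, 0.3469, 0.2257]
tool_rot: [0.0, 0.636, 0.772, -0.001]
contact_force: [-0.2, 0.1, -0.4]
gripper_width: 0.0
```

```bash
python3 - <<'E'
from h import *
st();snap('wrist','w30');snap('scene','s30')
E
```

```text
t 53.42 pos [0.4795 0.3469 0.2257] rot [ 0.     0.636  0.772 -0.001] F [-0.2  0.1 -0.4] g 0.0 q [-0.25  0.44 -0.64  1.75  0.3   1.04 -0.8 ]
```

View pics/s30.png

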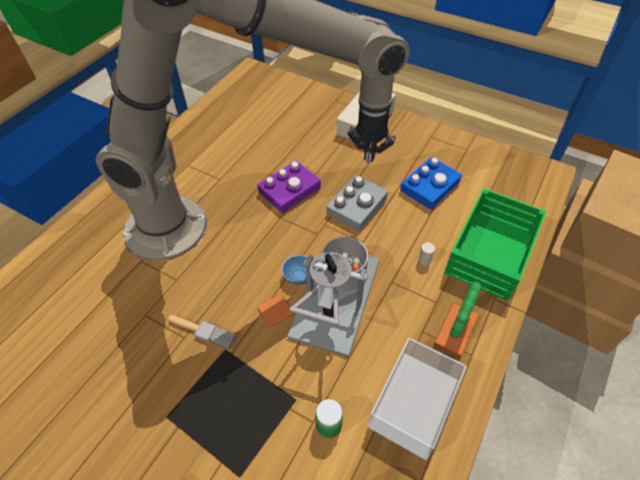

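View pics/w30.png

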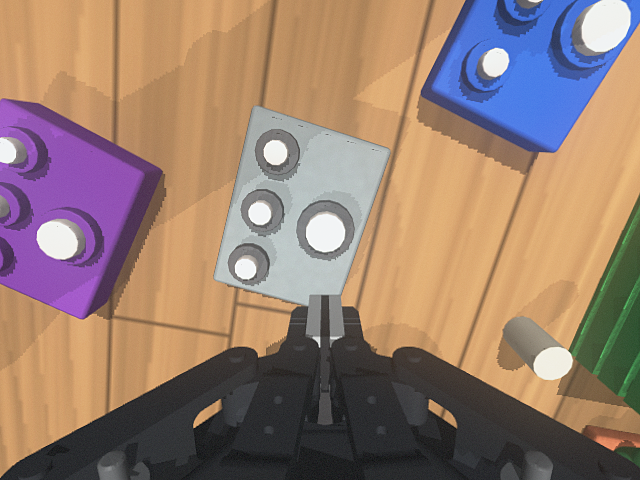

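```bash
python3 - <<'E'
from h import *
snap('top','t31')
a=cv2.imread('pics/top0.png')[150:290,250:420];b=cv2.imread('pics/t31.png')[150:290,250:420]
cv2.imwrite('pics/c31.png',cv2.resize(np.vstack([a,b]),None,fx=2.1,fy=2.1,interpolation=cv2.INTER_CUBIC))
g=lambda x:cv2.cvtColor(x,cv2.COLOR_BGR2GRAY).astype(np.float32)
print(cv2.phaseCorrelate(g(a)[20:75,118:160],g(b)[20:75,118:160]))
a=cv2.imread('pics/scene0.png');b=cv2.imread('pics/s30.png')
print(cv2.phaseCorrelate(g(a)[280:330,285:345],g(b)[280:330,285:345]))
E
```

```text
((0.4215574682194543, -0.04186056489971435), 0.9751882980487965)
((0.11013993382409382, 0.03812047397925156), 0.7643595600128174)
```

View pics/c31.png

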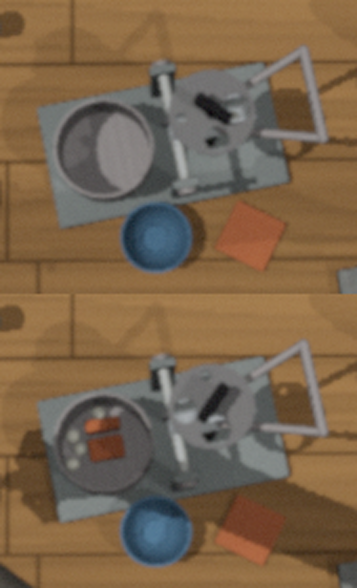

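```bash
python3 - <<'E'
from h import *
b=cv2.imread('pics/t31.png')[185:255,265:335]
cv2.imwrite('pics/c32.png',cv2.resize(b,None,fx=8,fy=8,interpolation=cv2.INTER_CUBIC))
E
```

```text
(no output)
```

View pics/c32.png

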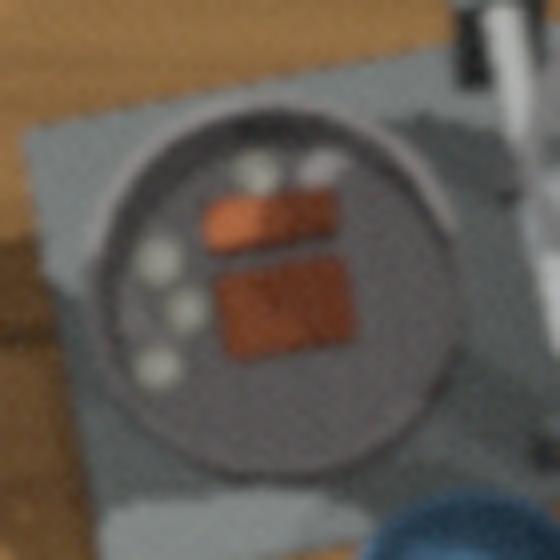

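```bash
python3 -c "
from station import bot
print(bot.hand_in())"
```

```text
the job is handed in; nothing more can be done
None
```

I put the three glaze blocks in the pot and turned the cap by 1.57 rad from the 11 mm hole, so the 26 mm hole stands at the outlet mark. I then tipped the jar by its bar, set it upright, and pressed and released the left, right and big keys in that order. The job was handed in at about 53.5 s of the 208 s allowed.

**Pot and jar:** The last views show three blocks and four balls in the pot. The jar shows empty from the back, the front and the scene camera.

**First tip:** It left at least two balls hung up in the jar. I tipped again to the stop and rocked it, and they came out before any key was pressed.

**Cap:** The 26 mm hole sits at the outlet mark. The hole directions I measured scatter by 1 to 4 degrees around that position, which is within what I could read from the pictures.

**Jar upright:** I pressed the bar down onto its rest until the force read about 20 N. In the top view the bar appears shifted about 0.4 pixels (about 1 mm) from its starting place. The light had changed, so I take that as measurement noise.

**Keys:** The forces read about 36 N for the left key, 16 N for the right and 18 N for the big one. All four keys were up afterwards. The left key took more force than planned because the closed fingertips reached about 3 mm lower than I had reckoned. The middle key and the bystanders were not touched.

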